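# Pack sample tins in a carrier case and lock its cover with snap hooks

### The arm

A 6-joint arm with a two-finger parallel gripper is mounted at the origin on the work surface. World frame = base frame: x ahead of the robot, y to its left, z up, the work surface at z = 0. Lengths are in m, angles in rad, forces in N, time in s.
With the tool pointing down it reaches from about 0.425 to 0.925 m from the base axis. Payload 12.5 kg.
Tool frame: the origin (TCP) lies at the very end of the fingers, on their centre line; the grasp point (between the pads) lies 19 mm behind it; z points along the fingers, y is the line along which they close (so a half turn about z gives the same grasp; the last joint's range is limited). The gripper opens to 85 mm and grips with 20 to 120 N. Pads are 22 mm wide; open, the fingers measure 114 mm over their backs; the gripper's body (76 mm by 85 mm) begins 54 mm behind the grasp point. The pads swing forward as they close: fully open they stand 13 mm farther back than shut.
Start: joints at [1.085, 0.491, 1.559, -0, 1.092, -0.106], TCP at [0.232, 0.58, 0.203] pointing down, gripper open.
Joint ranges: [-3.1, 3.1], [-0.84, 2.19], [0.05, 2.79], [-1.13, 4.28], [0.06, 2.93], [-2.69, 2.69]. Speed limits (rad/s): [2.22, 2.22, 2.79, 3.14, 3.14, 3.14].

### API

Orientations are given as [roll, pitch, yaw] about the fixed x, y, z axes, in that order (R = Rz(yaw) Ry(pitch) Rx(roll)).
In Python, from cell import ctrl gives the robot as it stands.
- The arm moves only by the shell command python3 -m creep 'ROWS'. ROWS is JSON, a list of rows, each a list of 3 entries, a list of its own where there are three numbers: the turn, a rotation vector about the tool's x, y, z in degrees, then the shift along the tool's x, y, z in m, then the closure in counts, from 0 (fully open) to 255 (shut). A call has 1 to 10 rows; each row shifts and turns the commanded pose from where the row before left it, along the tool's axes as they then stand; what a row does not reach is not made up. A row lasts 1/10 s, in which the tool goes at most 50 mm and 8.59 degrees, less where a joint would pass 70% of its speed; a pose out of reach is approached as far as the arm can. A call is refused whole if a number of a shift passes 0.05 or a number of a turn 8.59, either way. A call with a gripper value outside its range is refused whole. The fingers move at their own pace and stop on an object; the grip force is fixed at half the most. Time passes only in rows, so rows that do not move let the fingers close. It gives the time, the measured TCP pose, the force, the opening and the grip force at its end, in the units of the state.
- ctrl.observe(): the state, without advancing time (a new reading comes with each control period).
- ctrl.snapshot(name): name is "scene" or "side" or "wrist"; returns a dict with "frame" (480x640x3 uint8, blue, green, red), "mtx" (3x3 intrinsics, pixels), "camera_from_world" (4x4, takes a point from world to camera coordinates); the wrist camera has in their place "mount" (4x4, takes a point from camera to tool coordinates, whose origin is the TCP and whose axes are the flange's). Camera axes: x right, y down, z forward; pixel columns grow to the right and rows downward; lengths in m; the calibration is good to about 2 mm. The wrist camera is an equidistant fisheye: a pixel r from the principal point sees the ray r / f radians off the axis. A picture is of the moment at which its call begins: read the wrist's pose just before it. There is no depth.
- ctrl.sign_off(): hands the job in; it is judged then, once.
The state is a dict: "time_s": time; "joints": joint angles; "dq": joint speeds; "effort": joint torques, N m; "position": TCP position; "eef_rot": TCP orientation; "contact_force": force on the tool from outside, world axes, zero at the start; "ft_torque": the same for the moment, N m; "opening": finger opening in m; "grasp_force": force on a finger pad.
Only numpy, scipy, OpenCV 4.12 (cv2) and the standard library are available. Lean on these libraries where they do the work, as an engineer would, in place of code of your own. Each camera call takes 0.05 s, during which the arm holds its last target. There are 200 camera calls.

### The job

Put every sample tin lying on the bench into the grey carrier case, then fit the aluminium cover: hook its two rear tabs under the brackets at the back of the case at a tilt and swing it down flat on the rim so that both staples come up through its slots. Lock it by clipping one snap hook onto a leg of each staple, above the cover, pressing the gate open against the leg so that it snaps shut behind it. Leave the beaker and the bottle where they are.

Things in the scene. Friction and masses are not known exactly. Their poses are not given: they have to be found in the camera images.
- case: Grey plastic carrier case, fixed on the bench, open on top. 198 mm long (x -95 to +103), 210 wide (y +-105), rim at z = 70. Origin: on the bench, under its middle; x to its rear (away from the robot at yaw 0), y to its left, z up. Its front part (x -95 to -45) is a solid ledge, top at z = 70, with two steel staples; its rear rim (x 80 to 103, top z = 70) bears two brackets.
- case_floor (a point): Middle of the floor of the case's tin compartment: (17.5, 0, 6) mm in the case's frame. The compartment is 125 mm in x (-45 to +80) and 198 mm in y (+-99), 64 mm deep, without dividers.
- cover: Loose aluminium cover, 350 g, flat on the bench at the start: a plate x -95 to +80, y +-105, 6 mm thick. Origin: middle of its underside; z up. Two slots (x -81 to -49; y 30 to 100 and -30 to -100) let the staples through. Closed, its origin and axes match the case's, within 3 mm, its underside at z = 70. At a tilt of 0.32 rad, rear down, tabs under the brackets, its slots still clear the staples.
- cover_handle (a point): Middle of the grip bar of the cover's black handle, at (30, 0, 36) mm in the cover's frame: a bar 12 mm (x) by 12 mm (z) by 70 mm (y) on two end posts 8 mm wide (54 mm clear between), with 24 mm of free space beneath it.
- tab_left (a point): Tip of the cover's left tab, on its underside: (94, 55, 0) mm in the cover's frame. The tab is 40 mm wide and 6 mm thick, flush with the cover's underside, and stands 14 mm out from its rear edge.
- tab_right (a point): Tip of the cover's right tab, on its underside: (94, -55, 0) mm in the cover's frame. The tab is 40 mm wide and 6 mm thick, flush with the cover's underside, and stands 14 mm out from its rear edge.
- bracket_left (a point): Front lower edge of the case's left bracket, at (80, 55, 84) mm in the case's frame; the right one is alike at y = -55. A steel plate 50 mm wide (y) overhangs the rear rim from here to x = 103: underside z = 84, 14 mm above the rim, top z = 89; its back is closed at x = 97. Open to the front: the tab slides in here, between plate and rim.
- hook1: Steel snap hook 1 of two alike, 152 g, 102 mm long, lying flat. Origin: on its underside, in its eye; x to its nose, y to its gate side, z up. The eye is a frame of bars 8 mm wide, 14 mm high: outside x -25 to +32, y +-21; inside x -17 to +24, y +-13. The nose covers the gate side from x = 13.5 on; the eye reaches 10 mm farther behind it.
- hook1_tail (a point): Middle of the tail of snap hook 1, the part to grip: a bar 45 mm long (x -70 to -25), 16 mm wide (y +-8), 24 mm high. This point is at (-47.5, 0, 12) mm in the hook's frame.
- hook1_eye (a point): Point in the eye of snap hook 1, at (4, 0, 7) mm in its frame. The mouth (y = 17, x -15 to 13.5) is closed by the gate. To clip: with a staple leg at about x = 4 outside the gate, move the hook to its +y side until the leg stands at about y = -6 in the eye; then draw the hook back towards its tail until the leg is behind the nose (x about 16): the gate snaps shut.
- gate1 (a joint): Gate of snap hook 1: a bar 26 mm long, 5 mm thick, 10 mm high, hinged at (-13, 17) mm in the hook's frame (tail end of the mouth), swinging only into the eye. 0 rad = shut, 1.25 = fully in; a spring shuts it, a push of about 1 to 3 N opens it.
- hook2: Steel snap hook 2 of two alike, 152 g, 102 mm long, lying flat. Origin: on its underside, in its eye; x to its nose, y to its gate side, z up. The eye is a frame of bars 8 mm wide, 14 mm high: outside x -25 to +32, y +-21; inside x -17 to +24, y +-13. The nose covers the gate side from x = 13.5 on; the eye reaches 10 mm farther behind it.
- hook2_tail (a point): Middle of the tail of snap hook 2, the part to grip: a bar 45 mm long (x -70 to -25), 16 mm wide (y +-8), 24 mm high. This point is at (-47.5, 0, 12) mm in the hook's frame.
- hook2_eye (a point): Point in the eye of snap hook 2, at (4, 0, 7) mm in its frame. The mouth (y = 17, x -15 to 13.5) is closed by the gate. To clip: with a staple leg at about x = 4 outside the gate, move the hook to its +y side until the leg stands at about y = -6 in the eye; then draw the hook back towards its tail until the leg is behind the nose (x about 16): the gate snaps shut.
- gate2 (a joint): Gate of snap hook 2: a bar 26 mm long, 5 mm thick, 10 mm high, hinged at (-13, 17) mm in the hook's frame (tail end of the mouth), swinging only into the eye. 0 rad = shut, 1.25 = fully in; a spring shuts it, a push of about 1 to 3 N opens it.
- leg_left_outer (a point): On the axis of the outer leg of the case's left staple, at (-68, 88, 86) mm in the case's frame, 10 mm above the top of the closed cover. The staple is an upright inverted U of 8 mm round steel bar, legs 46 mm apart (y), top at z = 114, standing on the ledge; over the closed cover 30 mm stay clear under its cross bar.
- leg_left_inner (a point): On the axis of the inner leg of the case's left staple, at (-68, 42, 86) mm in the case's frame, 10 mm above the top of the closed cover. The staple is an upright inverted U of 8 mm round steel bar, legs 46 mm apart (y), top at z = 114, standing on the ledge; over the closed cover 30 mm stay clear under its cross bar.
- leg_right_inner (a point): On the axis of the inner leg of the case's right staple, at (-68, -42, 86) mm in the case's frame, 10 mm above the top of the closed cover. The staple is an upright inverted U of 8 mm round steel bar, legs 46 mm apart (y), top at z = 114, standing on the ledge; over the closed cover 30 mm stay clear under its cross bar.
- leg_right_outer (a point): On the axis of the outer leg of the case's right staple, at (-68, -88, 86) mm in the case's frame, 10 mm above the top of the closed cover. The staple is an upright inverted U of 8 mm round steel bar, legs 46 mm apart (y), top at z = 114, standing on the ledge; over the closed cover 30 mm stay clear under its cross bar.
- tin1: Closed metal sample tin, 60 mm (x) by 40 mm (y) by 44 mm (z), about 120 g. Origin: middle of its underside. Two or three tins are present; absent ones read None from the start.
- tin2: Closed metal sample tin, 60 mm (x) by 40 mm (y) by 44 mm (z), about 120 g. Origin: middle of its underside. Two or three tins are present; absent ones read None from the start.
- tin3: Closed metal sample tin, 60 mm (x) by 40 mm (y) by 44 mm (z), about 120 g. Origin: middle of its underside. Two or three tins are present; absent ones read None from the start.
- beaker: Bystander: empty glass beaker, 68 mm across, 90 mm high. Origin under its middle.
- reagent: Bystander: amber bottle, 60 mm across, 130 mm high. Origin under its middle.

How it is judged:
By the outcome, as a careful person would: the job done as asked, in the order asked, and still so for the second after the job is handed in, with the robot touching nothing.
Of tin1, tin2, tin3 only 2 to 3 are there at a start; the rules pass over those that are not, and their reading is None.
At some moment in a run one of tin1, tin2, tin3, hook1, hook2 may be knocked a few centimetres aside while the robot is not near it.
Once in a run the grip may slacken for a moment while it holds something.
It also fails if it takes over 210 s, if anything falls off the work surface, if the arm or the gripper's body presses on something with over 40 N, if the wrist force passes 120 N, or if a joint passes its speed limit or range.

## Working session

There is one attempt and no reset: what is moved stays moved. The work goes in short steps, Python scripts to look and compute and a shell command to move; the robot and the scene stay as the last step left them, time stands still between calls to the robot, and variables do not carry over. Pictures are saved under pics/ and viewed, at most 14 in all, crops included, and the job is handed in when it is done.

```bash
mkdir -p pics; ls
python3 - <<'E'
from cell import ctrl
import cv2,numpy as np
s=ctrl.observe(); print({k:np.round(v,3).tolist() for k,v in s.items()})
for n in ("scene","side","wrist"):
    d=ctrl.snapshot(n); cv2.imwrite(f"pics/{n}0.png",d["frame"])
    print(n,np.round(d["mtx"],1).tolist(),np.round(d.get("camera_from_world",d.get("mount")),4).tolist())
E
```

```text
pics
{'time_s': 0.0, 'joints': [1.085, 0.492, 1.559, -0.0, 1.092, -0.106], 'dq': [-0.002, -0.0, -0.0, 0.0, 0.001, -0.0], 'effort': [0.0, -61.845, -26.159, -0.0, 0.004, 0.0], 'position': [0.232, 0.58, 0.202], 'eef_rot': [-3.14, -0.0, 2.762], 'contact_force': [0.453, 0.299, -0.19], 'ft_torque': [-0.017, 0.043, 0.038], 'grasp_force': 0.0, 'opening': 0.085}
scene [[579.6, 0.0, 325.3], [0.0, 579.6, 229.3], [0.0, 0.0, 1.0]] [[-0.5803, 0.8143, -0.011, 0.3215], [0.5787, 0.4028, -0.7091, -0.2766], [-0.573, -0.4178, -0.705, 1.9063], [0.0, 0.0, 0.0, 1.0]]
side [[510.8, 0.0, 326.1], [0.0, 510.8, 240.2], [0.0, 0.0, 1.0]] [[0.8536, -0.5208, -0.0088, -0.4829], [-0.317, -0.5061, -0.8021, 0.2703], [0.4133, 0.6874, -0.5972, 1.04], [0.0, 0.0, 0.0, 1.0]]
wrist [[371.6, 0.0, 322.5], [0.0, 371.6, 244.1], [0.0, 0.0, 1.0]] [[0.0004, -0.9651, -0.2618, 0.064], [1.0, 0.0002, 0.001, 0.0005], [-0.0009, -0.2618, 0.9651, -0.1714], [0.0, 0.0, 0.0, 1.0]]
```

View pics/scene0.png

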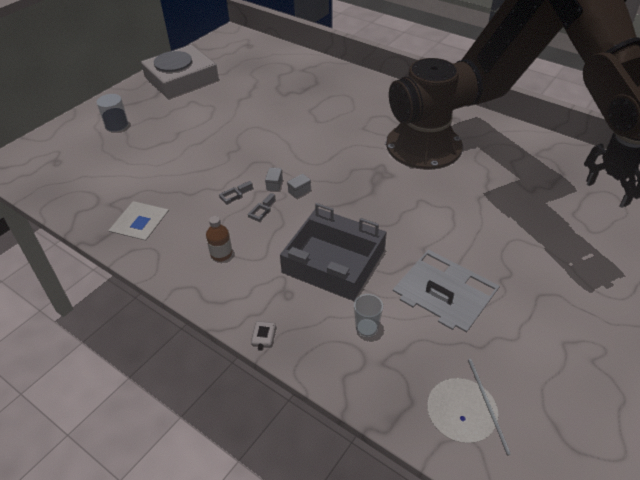

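View pics/side0.png

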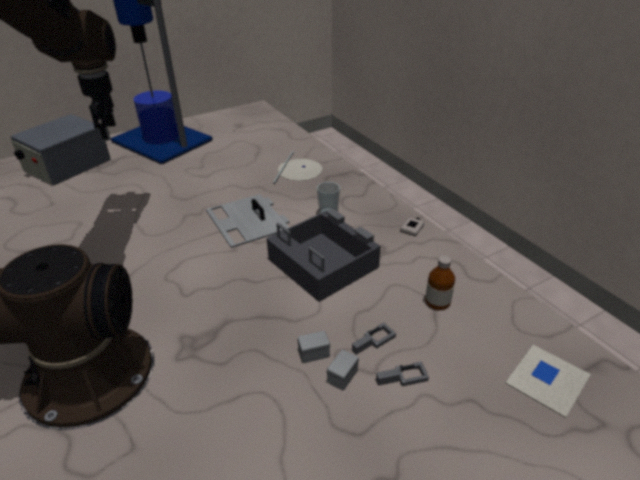

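```bash
cat > h.py <<'E'
import cv2,numpy as np
from scipy.spatial.transform import Rotation as Ro
from scipy.optimize import least_squares
CAM={"scene":(579.6,325.3,229.3,np.array([[-0.5803,0.8143,-0.011,0.3215],[0.5787,0.4028,-0.7091,-0.2766],[-0.573,-0.4178,-0.705,1.9063]])),
"side":(510.8,326.1,240.2,np.array([[0.8536,-0.5208,-0.0088,-0.4829],[-0.317,-0.5061,-0.8021,0.2703],[0.4133,0.6874,-0.5972,1.04]]))}
def proj(n,P):
    f,cx,cy,T=CAM[n]; c=np.atleast_2d(P)@T[:,:3].T+T[:,3]
    return c[:,:2]/c[:,2:]*f+[cx,cy]
def at(n,u,v,z):
    f,cx,cy,T=CAM[n]; d=T[:,:3].T@np.array([(u-cx)/f,(v-cy)/f,1]); o=-T[:,:3].T@T[:,3]
    return o+d*(z-o[2])/d[2]
def body(p,L,z0=0):
    L=np.atleast_2d(L)/1000.; c,s=np.cos(p[2]),np.sin(p[2])
    return np.c_[p[0]+c*L[:,0]-s*L[:,1],p[1]+s*L[:,0]+c*L[:,1],L[:,2]+z0]
def fit(obs,p0,z0=0):
    """obs: list (cam,u,v,localpoint mm)"""
    f=lambda p:np.concatenate([proj(n,body(p,l,z0))[0]-[u,v] for n,u,v,l in obs])
    r=least_squares(f,p0,loss="soft_l1"); return r.x,np.round(f(r.x).reshape(-1,2),1)
def crop(img,x0,y0,x1,y1,k,name):
    cv2.imwrite("pics/"+name,cv2.resize(img[y0:y1,x0:x1],None,fx=k,fy=k,interpolation=cv2.INTER_CUBIC))
# wrist camera: fisheye
WM=np.array([[0.0004,-0.9651,-0.2618,0.064],[1.0,0.0002,0.001,0.0005],[-0.0009,-0.2618,0.9651,-0.1714]])
def wat(pos,rpy,u,v,z):
    a=np.array([u-322.5,v-244.1]); r=np.hypot(*a); t=r/371.6
    d=np.r_[a/max(r,1e-9)*np.sin(t),np.cos(t)]; R=Ro.from_euler("xyz",rpy).as_matrix()
    o=np.array(pos)+R@WM[:,3]; d=R@WM[:,:3]@d; return o+d*(z-o[2])/d[2]
def wproj(pos,rpy,P):
    R=Ro.from_euler("xyz",rpy).as_matrix(); t=(np.atleast_2d(P)-pos)@R-WM[:,3]; c=t@WM[:,:3]
    r=np.hypot(c[:,0],c[:,1]); th=np.arctan2(r,c[:,2]); return c[:,:2]/r[:,None]*(th*371.6)[:,None]+[322.5,244.1]
E
python3 - <<'E'
from h import *
a=cv2.imread("pics/scene0.png"); b=cv2.imread("pics/side0.png")
g=lambda i:np.clip(255*(i/255.)**.6,0,255).astype(np.uint8)
crop(g(a),210,155,510,345,2.66,"c1.png"); crop(g(b),190,170,450,365+5,3,"c2.png")
E
```

```text
(no output)
```

View pics/c1.png

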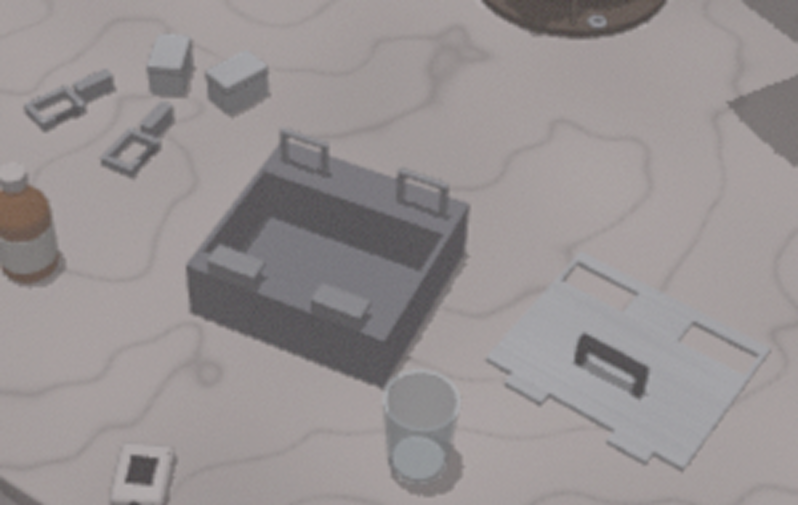

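View pics/c2.png

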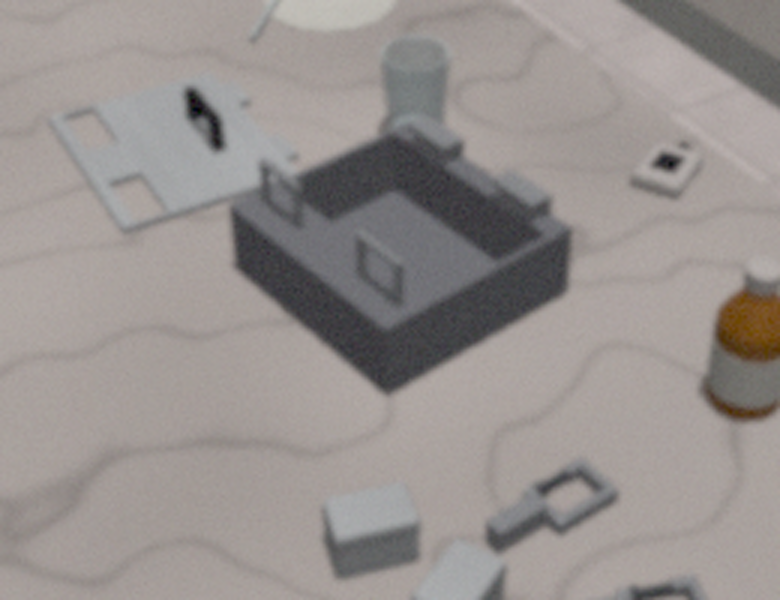

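Run:
```python
from h import *
S=lambda u,v:("scene",210+u/2.66,155+v/2.66); D=lambda u,v:("side",190+u/3,170+v/3)
case=[S(468,207)+((-95,105,70),),S(280,147)+((-95,-105,70),),S(188,268)+((103,-105,70),),S(387,340)+((103,105,70),),S(383,385)+((103,105,0),),S(190,312)+((103,-105,0),),
D(388,393)+((-95,-105,0),),D(385,331)+((-95,-105,70),),D(235,210)+((-95,105,70),),D(235,265)+((-95,105,0),),D(570,230)+((103,-105,70),),D(567,290)+((103,-105,0),)]
p0=[*at(*S(325,240),40)[:2]*0+[.65,0],0]
print("case",*fit(case,p0))
cov=[S(770,350)+((-95,105,6),),S(578,258)+((-95,-105,6),),S(488,361)+((80,-105,6),),S(685,467)+((80,105,6),),S(578,340)+((30,-35,42),),S(646,377)+((30,35,42),),D(50,122)+((-95,105,6),),D(127,228)+((-95,-105,6),)]
print("cover",*fit(cov,[.6,.3,0]))
for nm,pts,z in [("tinA",[(160,33),(192,40),(182,68),(149,66)],.044),("tinB",[(206,75),(240,55),(268,72),(235,87)],.044),("hookA tail top end,eye front",[(105,73),(28,105)],.02),("hookB",[(168,108),(118,168)],.02)]:
    print(nm,[np.round(at(*S(*q),z)[:2],3).tolist() for q in pts])
for nm,pts,z in [("tinB/A side",[(323,510),(405,485),(418,520),(335,540)],.044),("hook side tail, eye",[(490,525),(600,475)],.02)]:
    print(nm,[np.round(at(*D(*q),z)[:2],3).tolist() for q in pts])
print("beaker",at(*S(418,465),0),"bottle",at(*S(32,268),0))
```

```text
case [0.58333721 0.05098535 0.15303593] [[ 0.2 -1.9]
 [ 0.1 -3.1]
 [-1.2 -1. ]
 [-0.7  0.1]
 [ 0.1  1.1]
 [-0.2  0.6]
 [-0.2  0.4]
 [ 0.3 -1.4]
 [-2.6 -2.5]
 [-0.5  0.7]
 [ 0.4 -2.2]
 [-0.1 -0.3]]
cover [ 0.51475013  0.34176588 -0.02708103] [[-0.1 -0.3]
 [-0.2 -1.6]
 [-1.3  0.4]
 [-0.2  1.7]
 [ 0.7 -0.5]
 [ 0.4 -1.2]
 [-0.3 -2.7]
 [ 0.1 -1.3]]
tinA [[0.417, -0.303], [0.406, -0.265], [0.451, -0.243], [0.47, -0.276]]
tinB [[0.446, -0.214], [0.397, -0.204], [0.402, -0.16], [0.444, -0.175]]
hookA tail top end,eye front [[0.487, -0.329], [0.577, -0.363]]
hookB [[0.493, -0.232], [0.598, -0.215]]
tinB/A side [[0.387, -0.182], [0.446, -0.192], [0.437, -0.224], [0.38, -0.21]]
hook side tail, eye [[0.488, -0.236], [0.582, -0.239]]
beaker [0.72413532 0.24435815 0.        ] bottle [ 0.74508215 -0.20640355  0.        ]
```

```bash
cat > d.py <<'E'
# usage: d.py x y z yaw(rad): shift in tool axes (now), turn deg about tool z
import sys,numpy as np
from cell import ctrl
from scipy.spatial.transform import Rotation as Ro
s=ctrl.observe(); R=Ro.from_euler("xyz",s["eef_rot"]); x,y,z,w=map(float,sys.argv[1:5])
G=Ro.from_euler("xyz",[np.pi,float(sys.argv[5]) if len(sys.argv)>5 else 0,w])
print("t",round(s["time_s"],1),"shift mm",np.round(1000*R.inv().apply(np.array([x,y,z])-s["position"]),1),"turn deg",np.round((R.inv()*G).as_rotvec(degrees=True),2),"q6",round(s["joints"][5],2))
E
P='python3 -m creep'
$P '[[[0,0,0],[-0.0457,-0.0153,-0.005],0],[[0,0,0],[-0.0457,-0.0153,-0.005],0],[[0,0,0],[-0.0457,-0.0153,-0.005],0],[[0,0,0],[-0.0457,-0.0153,-0.005],0],[[0,0,0],[-0.0457,-0.0153,-0.005],0],[[0,0,0],[-0.0457,-0.0153,-0.005],0],[[0,0,0],[-0.0457,-0.0153,-0.005],0],[[0,0,0],[-0.0457,-0.0153,-0.005],0],[[0,0,0],[-0.0457,-0.0153,-0.005],0]]'
$P '[[[0,0,0],[-0.01,-0.0453,0],0],[[0,0,0],[-0.01,-0.0453,0],0],[[0,0,0],[-0.01,-0.0453,0],0],[[0,0,0],[-0.01,-0.0453,0],0],[[0,0,0],[-0.01,-0.0453,0],0],[[0,0,0],[-0.01,-0.0453,0],0]]'
$P '[[[0,0,8.44],[-0.01,-0.0453,0],0],[[0,0,8.44],[-0.003,-0.0463,0],0],[[0,0,8.44],[0.003,-0.046,0],0],[[0,0,8.44],[0.01,-0.045,0],0],[[0,0,8.44],[0.017,-0.043,0],0],[[0,0,8.44],[0.023,-0.04,0],0],[[0,0,8.44],[0,0,0],0],[[0,0,8.44],[0,0,0],0],[[0,0,8.44],[0,0,0],0],[[0,0,8.44],[0,0,0],0]]'
$P '[[[0,0,8.44],[0,0,0],0],[[0,0,8.44],[0,0,0],0],[[0,0,8.44],[0,0,0],0],[[0,0,8.44],[0,0,0],0],[[0,0,8.44],[0,0,0],0],[[0,0,8.44],[0,0,0],0]]'
python3 d.py .47 -.25 .2 .4
```

```text
time_s: 1.05
position: [0.5639, 0.2985, 0.2476]
eef_rot: [-3.142, -0.0, 2.762]
contact_force: [0.6, 0.2, -0.1]
opening: 0.0853
grasp_force: 0.0
time_s: 1.65
position: [0.5169, 0.0238, 0.2474]
eef_rot: [3.142, -0.0, 2.762]
contact_force: [0.7, -0.5, 0.4]
opening: 0.0854
grasp_force: 0.0
time_s: 2.65
position: [0.3273, -0.1265, 0.2475]
eef_rot: [3.141, -0.0, 1.282]
contact_force: [-0.4, 0.1, -0.5]
opening: 0.0852
grasp_force: 0.0
time_s: 3.25
position: [0.3274, -0.1264, 0.2474]
eef_rot: [-3.141, 0.0, 0.399]
contact_force: [0.6, 0.5, -0.4]
opening: 0.0855
grasp_force: 0.0
t 3.2 shift mm [ 83.5 169.3  47.4] turn deg [-0.01  0.   -0.07] q6 0.61
```

```bash
python3 -m creep '[[[0,0,0],[0.0255,0.0443,0],0],[[0,0,0],[0.0255,0.0443,0],0],[[0,0,0],[0.0255,0.0443,0],0],[[0,0,0],[0.0255,0.0443,0],0],[[0,0,0],[0,0,0],0]]'
python3 - <<'E'
from h import *
from cell import ctrl
s=ctrl.observe(); print(s["position"].__repr__(),s["eef_rot"])
d=ctrl.snapshot("wrist"); cv2.imwrite("pics/w1.png",np.clip(255*(d["frame"]/255.)**.7,0,255).astype(np.uint8))
E
```

```text
time_s: 3.75
position: [0.4907, -0.2494, 0.2459]
eef_rot: [-3.141, 0.0, 0.404]
contact_force: [-0.3, 1.0, -0.8]
opening: 0.0854
grasp_force: 0.0
array([ 0.49070151, -0.2493792 ,  0.24590322]) [-3.14140508e+00  1.06464965e-04  4.04037965e-01]
```

View pics/w1.png

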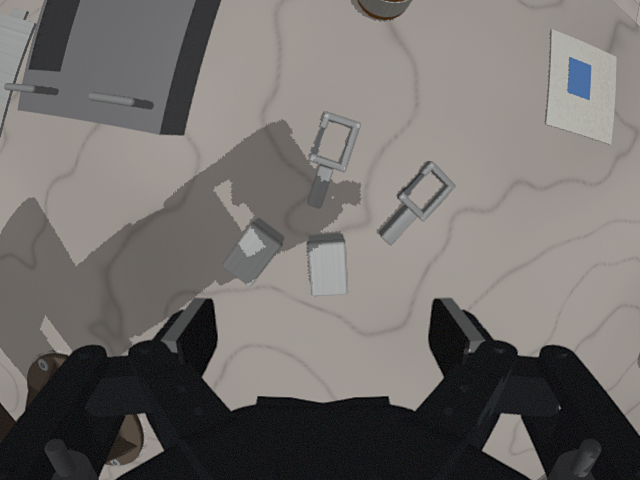

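Run:
```python
from h import *
a=cv2.imread("pics/w1.png"); crop(a,215,100,475,300,3,"w1c.png")
pos=[.4907,-.2494,.2459];rpy=[-3.1414,.0001,.404]
for nm,pts,z in [("tinA",[(308,243),(345,241),(347,294),(312,296)],.044),("tinB",[(255,226),(279,243),(248,283),(223,266)],.044),("h1",[(315,205),(328,165),(341,117)],.014),("h2",[(384,240),(411,211),(442,172)],.014)]:
    q=np.array([wat(pos,rpy,*p,z)[:2] for p in pts]); print(nm,np.round(q,3).tolist(),q.mean(0))
```

```text
tinA [[0.452, -0.25], [0.469, -0.285], [0.415, -0.312], [0.398, -0.277]] [ 0.4337006  -0.28110526]
tinB [[0.447, -0.193], [0.44, -0.223], [0.384, -0.207], [0.392, -0.175]] [ 0.41576997 -0.19948185]
h1 [[0.487, -0.243], [0.533, -0.239], [0.586, -0.231]] [ 0.53539333 -0.23752925]
h2 [[0.481, -0.33], [0.524, -0.344], [0.579, -0.358]] [ 0.5278279  -0.34415909]
```

View pics/w1c.png

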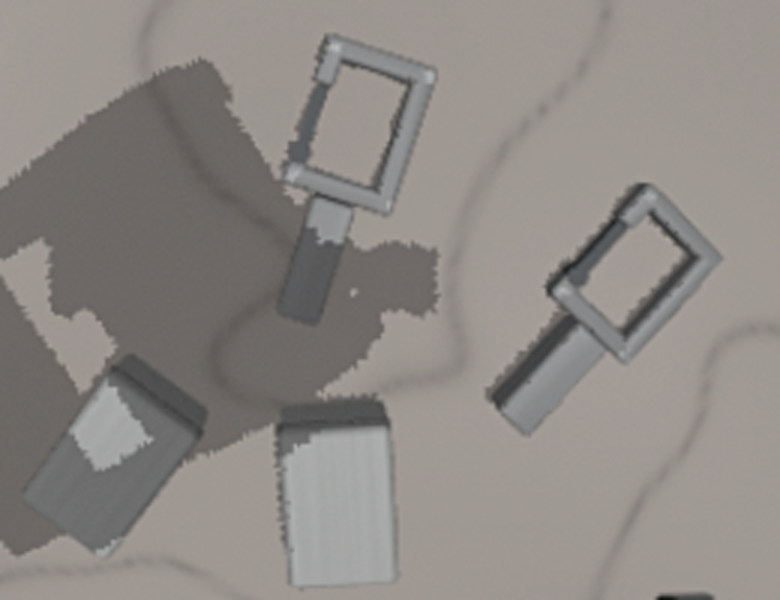

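```bash
python3 - <<'E'
from h import *
pos=[.4907,-.2494,.2459];rpy=[-3.1414,.0001,.404]
q=np.array([wat(pos,rpy,215+u/3,100+v/3,.044)[:2] for u,v in [(107,374),(203,434),(105,553),(22,492)]]); print(np.round(q,3),q.mean(0),np.arctan2(*(q[0]+q[1]-q[2]-q[3])[::-1]))
E
python3 d.py .434 -.281 .012 .46
```

```text
[[ 0.447 -0.188]
 [ 0.44  -0.227]
 [ 0.384 -0.21 ]
 [ 0.394 -0.174]] [ 0.41594176 -0.19963342] -0.2758962758018399
t 3.8 shift mm [-63.1   9.6 234. ] turn deg [-0.1   0.05 -3.19] q6 0.58
```

```bash
P='python3 -m creep'
$P '[[[0,0,-3.19],[-0.031,0.005,0.04],70],[[0,0,0],[-0.032,0.005,0.04],70],[[0,0,0],[0,0,0.04],70],[[0,0,0],[0,0,0.04],70],[[0,0,0],[0,0,0],70]]'; python3 d.py .434 -.281 .012 .46
```

```text
time_s: 4.3
position: [0.4331, -0.2792, 0.086]
eef_rot: [-3.134, 0.003, 0.46]
contact_force: [-0.1, 1.4, 0.5]
opening: 0.062
grasp_force: 0.0
t 4.3 shift mm [ 0.2  2.5 74. ] turn deg [-0.41  0.17  0.01] q6 0.41
```

```bash
P='python3 -m creep'
$P '[[[0,0,0],[0,0.002,0.025],70],[[0,0,0],[0,0,0.025],70],[[0,0,0],[0,0,0.024],70],[[0,0,0],[0,0,0],255],[[0,0,0],[0,0,0],255],[[0,0,0],[0,0,0],255],[[0,0,0],[0,0,0],255]]'
$P '[[[0,0,0],[0,0,-0.04],255],[[0,0,0],[0,0,-0.04],255],[[0,0,0],[0,0,-0.04],255],[[0,0,0],[0,0,-0.04],255],[[0,0,0],[0,0,0],255]]'
python3 - <<'E'
import numpy as np
c,s=np.cos(.153),np.sin(.153)
for l in [(17.5,-48),(17.5,48)]: print(.5833+(c*l[0]-s*l[1])/1e3,.0510+(s*l[0]+c*l[1])/1e3)
E
python3 d.py .607 .006 .17 .153
```

```text
time_s: 5.0
position: [0.4371, -0.2833, 0.0168]
eef_rot: [3.14, -0.001, 0.461]
contact_force: [-0.4, 0.7, 0.5]
opening: 0.0035
grasp_force: 0.0
time_s: 5.5
position: [0.4381, -0.2842, 0.181]
eef_rot: [3.133, -0.004, 0.461]
contact_force: [-0.2, -1.1, -0.9]
opening: -0.0002
grasp_force: 0.0
0.6079109514097989 0.00622778684603003
0.5932801896062615 0.10110634506150963
t 5.5 shift mm [ 280.2 -184.9   10.5] turn deg [ 0.45 -0.29 17.63] q6 0.41
```

```bash
python3 -m creep '[[[0,0,0],[0,0,-0.03],0],[[0,0,0],[0.03,0,-0.03],0],[[0,0,0],[0.03,0,0],0],[[0,0,0],[0,0,0],0],[[0,0,0],[0,0,0],0]]'
python3 - <<'E'
from h import *
from cell import ctrl
s=ctrl.observe(); print(s["position"].__repr__(),s["eef_rot"])
d=ctrl.snapshot("wrist"); cv2.imwrite("pics/w2.png",np.clip(255*(d["frame"]/255.)**.7,0,255).astype(np.uint8))
E
```

```text
time_s: 6.0
position: [0.4901, -0.2558, 0.235]
eef_rot: [-3.141, 0.0, 0.462]
contact_force: [-0.7, 0.6, -0.3]
opening: 0.0721
grasp_force: 0.0
array([ 0.49005577, -0.2557863 ,  0.23496248]) [-3.14095295e+00  4.07472383e-04  4.61803863e-01]
```

View pics/w2.png

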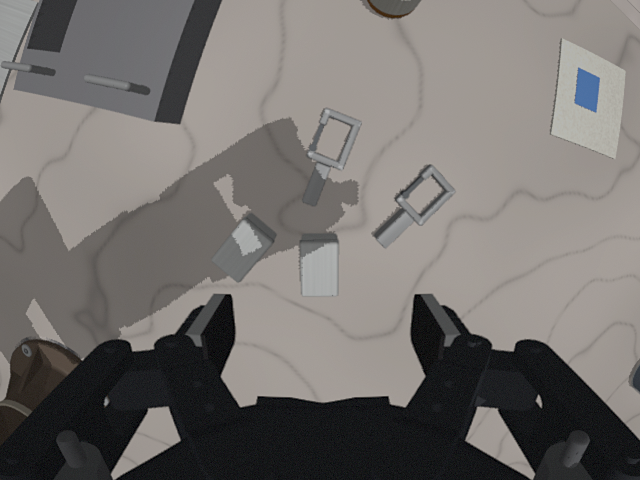

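Run:
```python
from h import *
from cell import ctrl
s=ctrl.observe(); pos,rpy=s["position"],s["eef_rot"]; print(pos,rpy)
pts=[(301,241),(338,240),(338,296),(302,296)]
print([np.round(wat(pos,rpy,*p,.044)[:2],3).tolist() for p in pts])
# case front corner right: top (162,121)? bottom
p=[.5833,.0510,.153]
print("case pred",wproj(pos,rpy,body(p,[(-95,-105,70),(-95,-105,0),(-95,105,70),(-68,-88,114),(-68,-42,114)])).round(0).tolist())
print("d",proj("scene",[pos]),proj("side",[pos]))
for n in ("scene","side"):
    f=ctrl.snapshot(n)["frame"]; cv2.imwrite(f"pics/{n}2.png",f)
a=cv2.imread("pics/scene2.png")[100:260,180:380];b=cv2.imread("pics/side2.png")[200:400,240:440]
g=np.hstack([cv2.resize(a,(500,400),interpolation=2),cv2.resize(b,(300,300)).copy()[:300].repeat(1,0) if 0 else cv2.resize(b,(300,400),interpolation=2)])
cv2.imwrite("pics/m2.png",np.clip(255*(g/255.)**.7,0,255).astype(np.uint8))
```

```text
[ 0.48966675 -0.25608201  0.23484302] [-3.14066410e+00  5.77966528e-04  4.60990180e-01]
[[0.452, -0.251], [0.47, -0.284], [0.416, -0.312], [0.399, -0.278]]
case pred [[152.0, 117.0], [179.0, 121.0], [12.0, 88.0], [123.0, 81.0], [84.0, 74.0]]
d [[261.03427324 132.0655015 ]] [[362.71280053 271.25899105]]
```

View pics/m2.png

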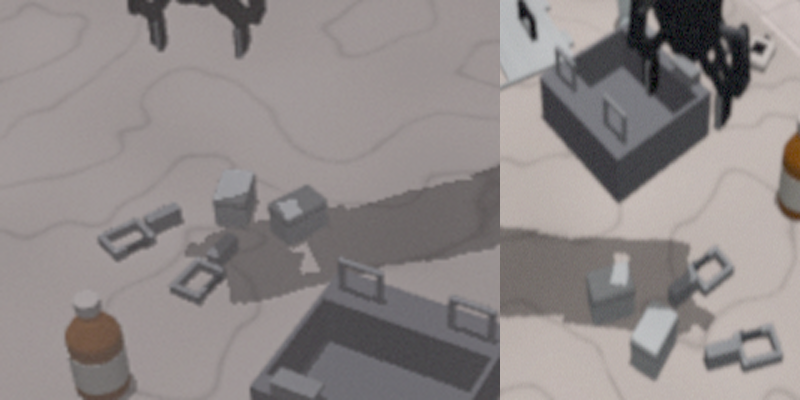

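```bash
python3 d.py .434 -.281 .02 .46; P='python3 -m creep'
$P '[[[0,0,0],[-0.031,0,0.04],70],[[0,0,0],[-0.031,-0.001,0.04],70],[[0,0,0],[0,0,0.045],70],[[0,0,0],[0,0,0.045],70],[[0,0,0],[0,0,0.04],70],[[0,0,0],[0,0,0],70],[[0,0,0],[0,0,0],70]]'; python3 d.py .434 -.281 -.01 .46
```

```text
t 6.2 shift mm [-60.5  -2.5 215. ] turn deg [-0.05  0.03  0.  ] q6 0.51
time_s: 6.85
position: [0.4347, -0.2829, 0.0267]
eef_rot: [-3.14, 0.0, 0.46]
contact_force: [-0.4, -0.3, 0.7]
opening: 0.0621
grasp_force: 0.0
t 6.8 shift mm [ 0.3 -2.  36.7] turn deg [-0.07  0.02 -0.01] q6 0.41
```

```bash
P='python3 -m creep'
$P '[[[0,0,0],[0,0,0.014],70],[[0,0,0],[0,0,0.008],70],[[0,0,0],[0,0,0],70]]'
$P '[[[0,0,0],[0,-0.002,0.008],70],[[0,0,0],[0,0,0.004],70],[[0,0,0],[0,0,0],70]]'
```

```text
time_s: 7.15
position: [0.4352, -0.2829, 0.0051]
eef_rot: [3.141, -0.0, 0.461]
contact_force: [0.0, -0.4, 0.4]
opening: 0.0619
grasp_force: 0.0
time_s: 7.45
position: [0.434, -0.2806, -0.008]
eef_rot: [-3.141, 0.0, 0.461]
contact_force: [-0.8, -0.5, 0.1]
opening: 0.0618
grasp_force: 0.0
```

```bash
P='python3 -m creep'
$P '[[[0,0,0],[0,0,0],255],[[0,0,0],[0,0,0],255],[[0,0,0],[0,0,0],255],[[0,0,0],[0,0,0],255]]'
```

```text
time_s: 7.85
position: [0.4342, -0.2809, -0.0073]
eef_rot: [3.141, -0.0, 0.461]
contact_force: [-0.4, 0.3, 7.4]
opening: 0.0389
grasp_force: 61.2
```

```bash
P='python3 -m creep'
$P '[[[0,0,0],[0,0,-0.03],255],[[0,0,0],[0,0,-0.045],255],[[0,0,0],[0,0,-0.045],255],[[0,0,0],[0,0,-0.045],255],[[0,0,0],[0,0,-0.045],255],[[0,0,0],[0,0,-0.045],255],[[0,0,0],[0,0,0],255]]'; python3 d.py .55 .02 .25 .153
```

```text
time_s: 8.55
position: [0.4356, -0.282, 0.2527]
eef_rot: [3.133, -0.004, 0.461]
contact_force: [-0.1, -0.7, -2.4]
opening: 0.0387
grasp_force: 61.4
t 8.6 shift mm [ 236.8 -219.6    1.7] turn deg [ 0.45 -0.29 17.63] q6 0.41
```

```bash
P='python3 -m creep'
$P '[[[0,0,0],[0.0296,-0.0275,0],255],[[0,0,0],[0.0296,-0.0275,0],255],[[0,0,0],[0.0296,-0.0275,0],255],[[0,0,0],[0.0296,-0.0275,0],255],[[0,0,0],[0.0296,-0.0275,0],255],[[0,0,5.88],[0.0296,-0.0275,0],255],[[0,0,5.88],[0.027,-0.030,0],255],[[0,0,5.88],[0.024,-0.033,0],255],[[0,0,0],[0,0,0],255],[[0,0,0],[0,0,0],255]]'
cat >> h.py <<'E'
def refine(im,pf,segs,p0,z0=0,w=12,it=8,n=15):
    """pf(P)->pixels; segs [(a,b) mm local]; returns pose, rms px. ICP on edges normal to predicted lines"""
    g=cv2.GaussianBlur(cv2.cvtColor(im,cv2.COLOR_BGR2GRAY),(0,0),1.2).astype(np.float32)
    p=np.array(p0,float); H,W=g.shape; ww=w
    for k in range(it):
        obs=[];
        for a,b in segs:
            L=np.array(a)+(np.array(b)-a)*np.linspace(.06,.94,n)[:,None]; q=pf(body(p,L,z0))
            t=pf(body(p,np.array(b,float),z0))[0]-pf(body(p,np.array(a,float),z0))[0]; t/=np.linalg.norm(t); nn=np.array([-t[1],t[0]])
            s=np.arange(-ww,ww+.01,.5)
            for l,qq in zip(L,q):
                xy=(qq+s[:,None]*nn).astype(np.float32)
                if xy.min()<2 or xy[:,0].max()>W-3 or xy[:,1].max()>H-3: continue
                v=cv2.remap(g,xy[:,0][None],xy[:,1][None],1)[0]; d=np.abs(np.gradient(v))*np.exp(-(s/ww)**2)
                j=d.argmax()
                if d[j]>1.5: obs.append((l,qq+s[j]*nn,nn))
        Ls=np.array([o[0] for o in obs]);Q=np.array([o[1] for o in obs]);N=np.array([o[2] for o in obs])
        f=lambda p:((pf(body(p,Ls,z0))-Q)*N).sum(1)
        r=least_squares(f,p,loss="soft_l1",f_scale=1.,x_scale=[.01,.01,.05]); p=r.x; ww=max(4,ww*.75)
    return p,np.round(np.median(np.abs(f(p))),2),len(obs)
def snap(n="wrist",name=None):
    from cell import ctrl
    s=ctrl.observe(); im=ctrl.snapshot(n)["frame"]
    if name: cv2.imwrite("pics/"+name,im)
    pf=(lambda P:wproj(s["position"],s["eef_rot"],P)) if n=="wrist" else (lambda P:proj(n,P))
    return im,pf,s
def box(x0,x1,y0,y1,z):
    c=[(x0,y0,z),(x1,y0,z),(x1,y1,z),(x0,y1,z)]; return [(c[i],c[(i+1)%4]) for i in range(4)]
CASE=box(-95,103,-105,105,70)[:1]+box(-95,103,-105,105,70)[2:]+box(-45,80,-99,99,70)+[((-95,-105,0),(-95,105,0))]
COV=box(-95,80,-105,105,6)[:1]+box(-95,80,-105,105,6)[2:]+box(-81,-49,30,100,6)+box(-81,-49,-100,-30,6)
TIN=box(-30,30,-20,20,44)
HOOK=[((-70,-8,24),(-25,-8,24)),((-70,8,24),(-25,8,24)),((-70,-8,24),(-70,8,24)),((32,-21,14),(32,21,14)),((-25,-21,14),(32,-21,14)),((-17,-13,14),(24,-13,14)),((24,-13,14),(24,13,14)),((-25,-21,14),(-25,-8,14)),((-25,8,14),(-25,21,14))]
E
python3 - <<'E'
from h import *
im,pf,s=snap("wrist","w3.png"); print(s["position"],s["eef_rot"],s["opening"])
print(refine(im,pf,CASE,[.575,.043,.153],w=25))
a=cv2.imread("pics/scene0.png");b=cv2.imread("pics/side0.png")
print(refine(a,lambda P:proj("scene",P),CASE[:3],[.583,.051,.153],w=5));print(refine(b,lambda P:proj("side",P),CASE[:3],[.583,.051,.153],w=5))
print(refine(a,lambda P:proj("scene",P),COV,[.515,.342,-.027],w=5),refine(b,lambda P:proj("side",P),COV,[.515,.342,-.027],w=5))
E
```

```text
time_s: 9.55
position: [0.5492, 0.0222, 0.2461]
eef_rot: [-3.141, 0.002, 0.155]
contact_force: [0.3, 0.1, -1.2]
opening: 0.0387
grasp_force: 61.3
[0.54916364 0.02216171 0.24610297] [-3.14126209e+00  1.77442151e-03  1.55447465e-01] 0.038722366113756956
(array([0.58180458, 0.04815658, 0.14378039]), np.float64(0.04), 112)
(array([0.58410767, 0.05154453, 0.13545136]), np.float64(0.42), 45)
(array([0.58240454, 0.04784725, 0.12643545]), np.float64(0.45), 45)
(array([ 0.51930496,  0.34248175, -0.04125235]), np.float64(0.5), 99) (array([ 0.51259893,  0.33961918, -0.04462366]), np.float64(0.48), 118)
```

View pics/w3.png

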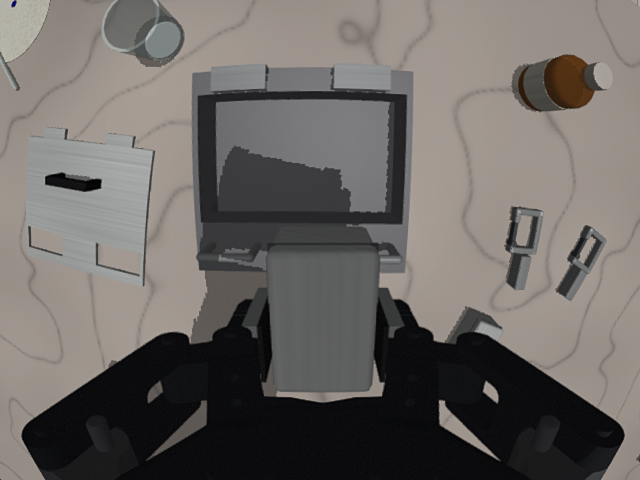

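```bash
python3 d.py .606 .0032 .1 .144; P='python3 -m creep'
$P '[[[0,0,0.6],[0.026,0.0137,0.04],255],[[0,0,0],[0.026,0.0137,0.04],255],[[0,0,0],[0,0,0.03],255],[[0,0,0],[0,0,0.02],255],[[0,0,0],[0,0,0],255],[[0,0,0],[0,0,0],255]]'; python3 d.py .606 .0032 .001 .144
```

```text
t 9.6 shift mm [ 53.7  26.7 146.3] turn deg [-0.01  0.09  0.6 ] q6 1.34
time_s: 10.2
position: [0.605, 0.001, 0.1177]
eef_rot: [-3.142, 0.0, 0.142]
contact_force: [0.4, -0.7, -1.4]
opening: 0.0389
grasp_force: 61.2
t 10.2 shift mm [  1.3  -2.  116.7] turn deg [-0.    0.01 -0.14] q6 1.32
```

Lower, release a little (opening ~54 mm), rise.

```bash
P='python3 -m creep'
$P '[[[0,0,0],[0.001,-0.002,0.04],255],[[0,0,0],[0,0,0.04],255],[[0,0,0],[0,0,0.025],255],[[0,0,0],[0,0,0.01],255],[[0,0,0],[0,0,0],255]]'
$P '[[[0,0,0],[0,0,0],95],[[0,0,0],[0,0,0],95],[[0,0,0],[0,0,0],95]]'
$P '[[[0,0,0],[0,0,-0.03],95],[[0,0,0],[0,0,-0.05],95],[[0,0,0],[0,0,-0.05],95],[[0,0,0],[0,0,-0.05],95],[[0,0,0],[0,0,-0.05],70]]'; python3 d.py .4159 -.1996 .23 -.276
```

```text
time_s: 10.7
position: [0.6059, 0.0039, 0.0026]
eef_rot: [-3.142, -0.0, 0.142]
contact_force: [-0.8, 0.1, -1.3]
opening: 0.0388
grasp_force: 61.3
time_s: 11.0
position: [0.6065, 0.0041, 0.0038]
eef_rot: [3.141, -0.002, 0.142]
contact_force: [0.6, -0.0, -0.1]
opening: 0.0537
grasp_force: 0.0
time_s: 11.5
position: [0.6053, 0.0042, 0.2354]
eef_rot: [3.141, -0.001, 0.142]
contact_force: [1.5, -0.8, 0.2]
opening: 0.0618
grasp_force: 0.0
t 11.5 shift mm [-216.4  174.9    5.2] turn deg [-0.   -0.08 23.97] q6 1.33
```

```bash
P='python3 -m creep'
$P '[[[0,0,8],[0,0,0],70],[[0,0,8],[0,0,0],70],[[0,0,8],[0,0,0],70],[[0,0,0],[-0.0127,0.0413,0],70],[[0,0,0],[-0.0127,0.0413,0],70],[[0,0,0],[-0.0127,0.0413,0],70],[[0,0,0],[-0.0127,0.0413,0],70],[[0,0,0],[-0.0127,0.0413,0],70],[[0,0,0],[-0.0127,0.0413,0],70],[[0,0,0],[0,0,0],70]]'
python3 - <<'E'
from h import *
im,pf,s=snap("wrist","w4.png"); print(s["position"],s["eef_rot"])
print(refine(im,pf,TIN,[.4159,-.1996,-.276],w=10))
print(refine(im,pf,HOOK,[.555,-.236,.14],w=12)); print(refine(im,pf,HOOK,[.546,-.349,-.3],w=12))
E
python3 d.py .4159 -.1996 .05 -.276
```

```text
time_s: 12.5
position: [0.4626, -0.2166, 0.2332]
eef_rot: [3.141, -0.001, -0.281]
contact_force: [0.3, -0.1, 0.6]
opening: 0.0621
grasp_force: 0.0
[ 0.46259326 -0.21663751  0.23316057] [ 3.14065987e+00 -1.08272612e-03 -2.80629644e-01]
(array([ 0.41355013, -0.19749274, -0.28665232]), np.float64(0.55), 52)
(array([ 0.55434951, -0.23468708,  0.09156293]), np.float64(0.43), 135)
(array([ 0.54678621, -0.34947722, -0.31322517]), np.float64(0.49), 135)
t 12.6 shift mm [-50.5  -1.8 183.1] turn deg [ 0.02 -0.08 -0.24] q6 1.29
```

```bash
P='python3 -m creep'
$P '[[[0,0,0],[-0.0267,-0.0016,0.045],70],[[0,0,0],[-0.0267,-0.0016,0.045],70],[[0,0,0],[0,0,0.045],70],[[0,0,0],[0,0,0.045],70],[[0,0,0],[0,0,0.035],70],[[0,0,0],[0,0,0],70],[[0,0,0],[0,0,0],70]]'; python3 d.py .4136 -.1975 -.008 -.287
```

```text
time_s: 13.25
position: [0.417, -0.1962, 0.0219]
eef_rot: [-3.141, 0.0, -0.276]
contact_force: [0.4, -1.1, -0.4]
opening: 0.062
grasp_force: 0.0
t 13.2 shift mm [-2.9  2.2 29.9] turn deg [-0.02  0.02  0.64] q6 1.26
```

```bash
P='python3 -m creep'
$P '[[[0,0,0.6],[-0.003,0.002,0.016],70],[[0,0,0],[0,0,0.008],70],[[0,0,0],[0,0,0.006],70],[[0,0,0],[0,0,0],70],[[0,0,0],[0,0,0],255],[[0,0,0],[0,0,0],255],[[0,0,0],[0,0,0],255],[[0,0,0],[0,0,0],255]]'
$P '[[[0,0,0],[0,0,-0.03],255],[[0,0,0],[0,0,-0.045],255],[[0,0,0],[0,0,-0.045],255],[[0,0,0],[0,0,-0.045],255],[[0,0,0],[0,0,-0.045],255],[[0,0,0],[0,0,-0.045],255],[[0,0,0],[0,0,0],255]]'; python3 d.py .5918 .0982 .245 .144
```

```text
time_s: 14.05
position: [0.4134, -0.1978, -0.0079]
eef_rot: [3.141, -0.001, -0.287]
contact_force: [-0.2, 0.9, 9.1]
opening: 0.0392
grasp_force: 42.5
time_s: 14.75
position: [0.4145, -0.1986, 0.2518]
eef_rot: [3.139, -0.009, -0.287]
contact_force: [0.5, 0.5, -1.0]
opening: 0.0385
grasp_force: 66.6
t 14.8 shift mm [  86.  -334.8    6.6] turn deg [  0.27  -0.48 -24.69] q6 1.27
```

```bash
P='python3 -m creep'
$P '[[[0,0,0],[0.01075,-0.0418,0],255],[[0,0,0],[0.01075,-0.0418,0],255],[[0,0,0],[0.01075,-0.0418,0],255],[[0,0,0],[0.01075,-0.0418,0],255],[[0,0,0],[0.01075,-0.0418,0],255],[[0,0,0],[0.01075,-0.0418,0],255],[[0,0,0],[0.01075,-0.0418,0],255],[[0,0,0],[0.01075,-0.0418,0],255]]'
$P '[[[0,0,-8.23],[0,0,0.04],255],[[0,0,-8.23],[0,0,0.04],255],[[0,0,-8.23],[0,0,0.03],255],[[0,0,0],[0,0,0],255],[[0,0,0],[0,0,0],255]]'
python3 d.py .5922 .0982 .002 .144
```

```text
time_s: 15.55
position: [0.5905, 0.1005, 0.2454]
eef_rot: [3.141, 0.001, -0.287]
contact_force: [0.6, -0.2, -0.5]
opening: 0.0387
grasp_force: 66.4
time_s: 16.05
position: [0.5902, 0.0987, 0.1365]
eef_rot: [-3.141, 0.001, 0.14]
contact_force: [0.1, -0.7, -0.5]
opening: 0.0392
grasp_force: 66.3
t 16.1 shift mm [  2.    0.8 134.5] turn deg [-0.01  0.05 -0.26] q6 1.49
```

```bash
P='python3 -m creep'
$P '[[[0,0,0],[0.002,0,0.04],255],[[0,0,0],[0,0,0.04],255],[[0,0,0],[0,0,0.035],255],[[0,0,0],[0,0,0.018],255],[[0,0,0],[0,0,0],255]]'
$P '[[[0,0,0],[0,0,0],95],[[0,0,0],[0,0,0],95],[[0,0,0],[0,0,0],95]]'
$P '[[[0,0,0],[0,0,-0.03],95],[[0,0,0],[0,0,-0.05],95],[[0,0,0],[0,0,-0.05],95],[[0,0,0],[0,0,-0.05],95],[[0,0,0],[0,0,-0.05],0],[[0,0,0],[0,0,0],0],[[0,0,0],[0,0,0],0]]'
python3 - <<'E'
from h import *
im,pf,s=snap("wrist","w5.png"); print(s["position"],s["eef_rot"])
print(refine(im,pf,COV,[.515,.341,-.04],w=15)); print(refine(im,pf,CASE,[.5818,.0482,.1438],w=10))
c,sn=np.cos(.144),np.sin(.144)
print(refine(im,pf,TIN,[.5922,.0982,.144],z0=.006,w=10),refine(im,pf,TIN,[.606,.0032,.144],z0=.006,w=10))
E
python3 d.py .52 .30 .24 0
```

```text
time_s: 16.55
position: [0.5921, 0.0988, 0.0028]
eef_rot: [-3.141, 0.001, 0.14]
contact_force: [-0.2, 0.8, -0.8]
opening: 0.0385
grasp_force: 66.4
time_s: 16.85
position: [0.5932, 0.099, 0.0051]
eef_rot: [3.141, -0.003, 0.143]
contact_force: [0.2, 0.4, 1.0]
opening: 0.0537
grasp_force: 0.0
time_s: 17.55
position: [0.5923, 0.099, 0.2353]
eef_rot: [3.141, -0.004, 0.144]
contact_force: [-0.4, 0.9, -1.0]
opening: 0.0857
grasp_force: 0.0
[0.59234094 0.09900343 0.23525245] [ 3.14133948 -0.0036105   0.14351054]
(array([ 0.51243882,  0.33778057, -0.03579308]), np.float64(0.37), 95)
(array([0.5813021 , 0.0479909 , 0.14648918]), np.float64(0.02), 100)
(array([0.59265315, 0.09790142, 0.17355323]), np.float64(0.51), 60) (array([0.60566367, 0.00313824, 0.13984413]), np.float64(0.98), 60)
t 17.6 shift mm [ -42.3 -209.3   -6.4] turn deg [-0.   -0.04  8.23] q6 1.48
```

```bash
P='python3 -m creep'
$P '[[[0,0,0],[-0.0031,-0.0485,0],0],[[0,0,0],[-0.0031,-0.0485,0],0],[[0,0,0],[-0.0031,-0.0485,0],0],[[0,0,0],[-0.0031,-0.0485,0],0],[[0,0,0],[-0.0031,-0.0485,0],0],[[0,0,-8],[0,0,0],0],[[0,0,-8],[0,0,0],0],[[0,0,-8],[0,0,0],0],[[0,0,-8],[0,0,0],0],[[0,0,-8],[0,0,0],0]]'
$P '[[[0,0,-8],[0,0,0],60],[[0,0,-8],[0,0,0],60],[[0,0,-8],[0,0,0],60],[[0,0,-8],[0,0,0],60],[[0,0,-7.7],[0,0,0],60],[[0,0,0],[0,0,0],60]]'
python3 - <<'E'
from h import *
im,pf,s=snap("wrist","w6.png"); print(s["position"],s["eef_rot"])
r=refine(im,pf,COV,[.5124,.3378,-.036],w=12);print(r)
HB=box(24,36,-35,35,42); print(refine(im,pf,HB,r[0],w=6))
E
python3 d.py .5424 .3367 .05 1.535
```

```text
time_s: 18.6
position: [0.5416, 0.3365, 0.2315]
eef_rot: [-3.14, 0.003, 0.848]
contact_force: [0.3, -0.2, -0.2]
opening: 0.0851
grasp_force: 0.0
time_s: 19.2
position: [0.5417, 0.3365, 0.2317]
eef_rot: [-3.139, 0.001, 1.537]
contact_force: [-0.6, 0.4, 1.0]
opening: 0.0653
grasp_force: 0.0
[0.54169077 0.33647544 0.2317225 ] [-3.13927239e+00  1.18756802e-03  1.53659985e+00]
(array([ 0.51077961,  0.33619287, -0.04150253]), np.float64(0.48), 106)
(array([ 0.51121501,  0.33777653, -0.04015901]), np.float64(0.47), 60)
t 19.2 shift mm [  0.3   1.  182. ] turn deg [-0.11  0.05 -0.18] q6 0.49
```

View pics/w6.png

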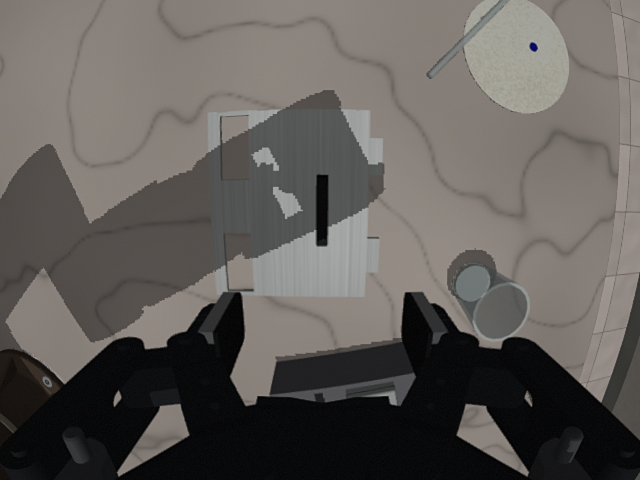

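```bash
P='python3 -m creep'
$P '[[[0,0,0.4],[0,-0.0005,0.045],90],[[0,0,0],[0,0,0.045],90],[[0,0,0],[0,0,0.045],90],[[0,0,0],[0,0,0.045],90],[[0,0,0],[0,0,0.03],90],[[0,0,0],[0,0,0.01],90],[[0,0,0],[0,0,0],90],[[0,0,0],[0,0,0],90]]'
$P '[[[0,0,0],[0,0,0.008],90],[[0,0,0],[0,0,0.008],90],[[0,0,0],[0,0,0.008],90],[[0,0,0],[0,0,0],90]]'
python3 d.py .541 .3358 -.014 1.53
```

```text
time_s: 20.05
position: [0.5423, 0.3371, 0.0146]
eef_rot: [3.14, -0.001, 1.527]
contact_force: [0.2, 0.1, -0.2]
opening: 0.0554
grasp_force: 0.0
time_s: 20.45
position: [0.5411, 0.3365, -0.0118]
eef_rot: [-3.14, 0.001, 1.528]
contact_force: [-0.8, 0.1, 0.0]
opening: 0.0552
grasp_force: 0.0
t 20.4 shift mm [-0.7 -0.1  2.2] turn deg [-0.08  0.04 -0.13] q6 0.5
```

```bash
P='python3 -m creep'
$P '[[[0,0,0],[0,0,0],255],[[0,0,0],[0,0,0],255],[[0,0,0],[0,0,0],255],[[0,0,0],[0,0,0],255],[[0,0,0],[0,0,0],255],[[0,0,0],[0,0,0],255]]'
python3 - <<'E'
from h import *
snap("side","s7.png"); a=cv2.imread("pics/s7.png")
print(proj("side",[[.541,.336,-.012],[.541,.336,.036]]))
b=cv2.imread("pics/side0.png")
E
```

```text
time_s: 21.05
position: [0.5418, 0.3369, -0.0103]
eef_rot: [3.141, -0.0, 1.528]
contact_force: [-1.3, -1.1, 5.0]
opening: 0.0106
grasp_force: 59.4
[[259.43717037 219.24000656]
 [257.99344892 205.48156832]]
```

```bash
P='python3 -m creep'
$P '[[[0,0,0],[0,0,-0.01],255],[[0,0,0],[0,0,-0.02],255],[[0,0,0],[0,0,-0.03],255],[[0,0,0],[0,0,-0.03],255],[[0,0,0],[0,0,-0.03],255],[[0,0,0],[0,0,-0.03],255],[[0,0,0],[0,0,-0.03],255],[[0,0,0],[0,0,-0.02],255],[[0,0,0],[0,0,0],255],[[0,0,0],[0,0,0],255]]'
cat > c.py <<'E'
# c.py tipx tipz(mm, case frame) pitch [y mm] [T x y z mm]: tool shift/turn to bring cover there
import sys,numpy as np
from cell import ctrl
from scipy.spatial.transform import Rotation as Ro
a=list(map(float,sys.argv[1:])); tx,tz,p=a[:3]; y=a[3] if len(a)>3 else 0
T=np.array(a[4:7]) if len(a)>6 else np.array([30.8,1,-10.3])
C=np.array([.5815,.0480,0]); W=Ro.from_euler("z",.1455); Rc=W*Ro.from_euler("y",p)
M=Ro.from_matrix([[0,1,0],[1,0,0],[0,0,-1]]); 
O=np.array([tx,y,tz])-Ro.from_euler("y",p).apply([94,0,0]); pos=C+W.apply(O/1e3)+Rc.apply(T/1e3)
s=ctrl.observe(); R=Ro.from_euler("xyz",s["eef_rot"]); G=Rc*Ro.from_euler("z",float(a[7]) if len(a)>7 else .0)*M
print("t",round(s["time_s"],1),"shift mm",np.round(1e3*R.inv().apply(pos-s["position"]),1),"turn deg",np.round((R.inv()*G).as_rotvec(degrees=True),2),"F",np.round(s["contact_force"],1),"op",round(s["opening"],4),"world tgt",pos.round(4))
E
python3 c.py 69 140 0
python3 - <<'E'
from h import *
im,pf,s=snap("wrist","w8.png"); p=s["position"]; print(p,s["eef_rot"])
HB=box(-95,80,-105,105,6)
for z in (.008,.010,.012): print(z,refine(im,pf,COV[:1]+COV[3:],[p[0]-.0308,p[1]+.0,-.04],z0=p[2]+z,w=15))
E
```

```text
time_s: 22.1
position: [0.5412, 0.3365, 0.1887]
eef_rot: [-3.141, 0.0, 1.528]
contact_force: [0.1, -0.5, -4.3]
opening: 0.0109
grasp_force: 58.7
t 22.1 shift mm [-284.4   58.2   59.1] turn deg [-3.00e-02  1.00e-02 -1.08e+01] F [ 0.1 -0.5 -4.3] op 0.0109 world tgt [0.5871 0.0498 0.1297]
[0.54123835 0.33650938 0.18872166] [-3.14109360e+00  2.59319445e-04  1.52778620e+00]
0.008 (array([ 0.51170214,  0.33573496, -0.03259651]), np.float64(0.42), 79)
0.01 (array([ 0.51341171,  0.33691204, -0.02640324]), np.float64(0.48), 77)
0.012 (array([ 0.51530587,  0.33762433, -0.01782254]), np.float64(0.94), 79)
```

View pics/w8.png

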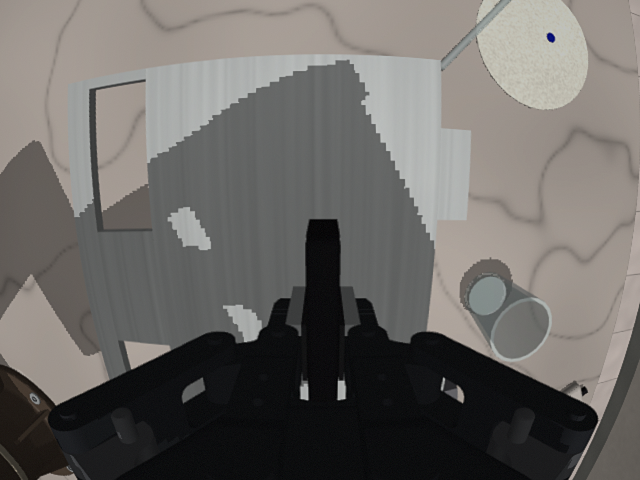

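```bash
cat >> h.py <<'E'
MT=np.array([[0,1,0],[1,0,0],[0,0,-1.]])  # columns: tool axes in cover frame
def cfit(obs,p0=(0,0,0,30.8,1,-10.3)):
    """cover in tool frame; p=(rotvec rad of tool vs nominal in cover frame, T in cover frame mm)"""
    L=np.array([o[1] for o in obs],float); Q=np.array([o[0] for o in obs],float)
    def f(p):
        Rt=Ro.from_rotvec(p[:3]).as_matrix()@MT; P=(L-p[3:])@Rt/1e3
        return (wproj(np.zeros(3),[0,0,0],P)-Q).ravel()
    r=least_squares(f,p0,loss="soft_l1",x_scale=[.01]*3+[1]*3); return r.x,f(r.x).reshape(-1,2).round(1)
E
python3 - <<'E'
from h import *
o=[((68,85),(-95,105,6)),((441,59),(80,105,6)),((90,90),(-81,100,6)),((146,80),(-49,100,6)),((98,230),(-81,30,6)),((152,230),(-49,30,6)),((443,128),(80,75,6)),((470,130),(94,75,6)),((468,220),(94,35,6)),((340,219),(36,35,42)),((306,219),(24,35,42))]
p,r=cfit(o); print(p.round(3),r.tolist())
E
```

```text
[ 5.2000e-02  9.0000e-03 -5.0000e-03  2.8516e+01  2.2470e+00 -1.3126e+01] [[2.8, -0.7], [-2.0, 0.4], [1.8, -0.8], [1.9, -1.0], [-1.5, 1.9], [-0.4, 1.0], [-2.4, -1.8], [0.5, -1.7], [0.0, -1.2], [1.6, 14.4], [-1.1, 14.5]]
```

```bash
cat >> h.py <<'E'
TAB=[((94,35,6),(94,75,6)),((94,-75,6),(94,-35,6))]
COVT=box(-95,80,-105,105,6)+box(-81,-49,30,100,6)+box(-81,-49,-100,-30,6)+TAB
def tool_T(s,p):  # cover pose from tool state & p (rotvec cover-frame tool rot, T mm)
    Rt=Ro.from_euler("xyz",s["eef_rot"]); Rc=Rt*Ro.from_matrix(Ro.from_rotvec(p[:3]).as_matrix()@MT).inv()
    return Rc,np.array(s["position"])-Rc.apply(np.array(p[3:])/1e3)
def icp6(views,segs,Rc,O,w=12,it=10,n=21,free=(1,1,1,1,1,1),reg=0):
    """views: [(img,pf)]; returns Rotation, origin of body"""
    gs=[cv2.GaussianBlur(cv2.cvtColor(im,cv2.COLOR_BGR2GRAY),(0,0),1.).astype(np.float32) for im,_ in views]
    fr=np.array(free,bool); ww=w
    def X(q,L): 
        d=np.zeros(6); d[fr]=q; R=Rc*Ro.from_rotvec(d[:3]); return R.apply(L/1e3)+O+Rc.apply(d[3:])
    for k in range(it):
        z=np.zeros(fr.sum()); O_=[]
        for vi,(g,(im,pf)) in enumerate(zip(gs,views)):
            H,W=g.shape; s=np.arange(-ww,ww+.01,.5)
            for a,b in segs:
                a,b=np.array(a,float),np.array(b,float); L=a+(b-a)*np.linspace(.05,.95,n)[:,None]; q=pf(X(z,L))
                t=q[-1]-q[0]
                if np.linalg.norm(t)<8: continue
                t/=np.linalg.norm(t); nn=np.array([-t[1],t[0]])
                for l,qq in zip(L,q):
                    xy=(qq+s[:,None]*nn).astype(np.float32)
                    if not np.isfinite(xy).all() or xy.min()<2 or xy[:,0].max()>W-3 or xy[:,1].max()>H-3: continue
                    v=cv2.remap(g,xy[:,0][None],xy[:,1][None],1)[0]; d=np.abs(np.gradient(v))*np.exp(-(s/ww)**2); j=d.argmax()
                    if d[j]>2: O_.append((vi,l,qq+s[j]*nn,nn))
        V=np.array([o[0] for o in O_]);Ls=np.array([o[1] for o in O_]);Q=np.array([o[2] for o in O_]);N=np.array([o[3] for o in O_])
        def f(q):
            P=X(q,Ls); r=np.zeros(len(V))
            for vi in range(len(views)):
                m=V==vi
                if m.any(): r[m]=((views[vi][1](P[m])-Q[m])*N[m]).sum(1)
            return r
        r=least_squares(f,z,loss="soft_l1",f_scale=.7,x_scale=1e-2); d=np.zeros(6); d[fr]=r.x
        O=O+Rc.apply(d[3:]); Rc=Rc*Ro.from_rotvec(d[:3]); ww=max(3,ww*.75)
    e=np.abs(f(r.x)*0+r.fun); return Rc,O,[(round(float(np.median(e[V==i])),2),int((V==i).sum())) for i in range(len(views))]
def rel(s,Rc,O):
    Rt=Ro.from_euler("xyz",s["eef_rot"]); D=Ro.from_matrix((Rc.inv()*Rt).as_matrix()@MT.T)
    return D.as_rotvec().round(3),(1e3*Rc.inv().apply(s["position"]-O)).round(1)
E
python3 - <<'E'
from h import *
v=[]
for n in ("wrist","scene","side"):
    im,pf,s=snap(n,f"x9{n}.png"); v.append((im,pf))
Rc,O=tool_T(s,[0,0,0,30.8,1,-10.3])
for sel in ([0],[1,2],[0,1,2]):
    R,o,e=icp6([v[i] for i in sel],COVT,Rc,O,w=10); print(sel,rel(s,R,o),e)
E
```

```text
[0] (array([ 0.   ,  0.004, -0.002]), array([ 29. ,   1.7, -10.4])) [(0.02, 164)]
[1, 2] (array([-0.033, -0.007,  0.024]), array([32.7,  1.3, -8.4])) [(0.47, 183), (0.58, 229)]
[0, 1, 2] (array([-0.006,  0.012,  0.004]), array([ 29.6,   2.2, -10.7])) [(0.08, 164), (0.48, 173), (0.97, 227)]
```

```bash
P='python3 -m creep'
$P '[[[0,0,0],[-0.03,0.0058,0],255],[[0,0,0],[-0.036,0.0073,0],255],[[0,0,0],[-0.036,0.0073,0],255],[[0,0,0],[-0.036,0.0073,0],255],[[0,0,0],[-0.036,0.0073,0],255],[[0,0,0],[-0.036,0.0073,0],255],[[0,0,0],[-0.036,0.0073,0],255],[[0,0,0],[-0.03,0.0063,0],255],[[0,0,-3.6],[0,0,0],255],[[0,0,-3.6],[0,0,0],255]]'
$P '[[[0,0,-3.6],[0,0,0],255],[[0,0,0],[0,0,0],255],[[0,0,0],[0,0,0],255]]'
python3 c.py 69 135 0.32 0 29 1.7 -10.4
```

```text
time_s: 23.3
position: [0.5855, 0.0574, 0.1884]
eef_rot: [-3.14, -0.0, 1.654]
contact_force: [-1.0, 0.3, -2.5]
opening: 0.011
grasp_force: 58.7
time_s: 23.6
position: [0.5855, 0.0587, 0.1888]
eef_rot: [-3.141, -0.0, 1.715]
contact_force: [0.2, -0.3, -3.8]
opening: 0.0106
grasp_force: 58.7
t 23.6 shift mm [-8.3 -1.4 43.2] turn deg [18.29 -0.03 -0.1 ] F [ 0.2 -0.3 -3.8] op 0.0106 world tgt [0.5852 0.0503 0.1456]
```

```bash
P='python3 -m creep'
$P '[[[4.57,0,0],[0,0,0],255],[[4.57,0,0],[0,0,0],255],[[4.57,0,0],[0,0,0],255],[[4.57,0,0],[0,0,0],255],[[0,0,0],[0,0,0],255],[[0,0,0],[0,0,0],255]]'
python3 - <<'E'
from h import *
im,pf,s=snap("wrist","w10.png")
Rc,O=tool_T(s,[0,.004,0,29,1.7,-10.4]); R,o,e=icp6([(im,pf)],COVT,Rc,O,w=8); print(rel(s,R,o),e)
c=R.as_euler("zyx"); print("cover zyx",c.round(3))
print(refine(im,pf,CASE[1:2]+[CASE[4]]+[((103,-105,70),(103,-80,70)),((103,80,70),(103,105,70))],[.5815,.048,.1455],w=6))
E
python3 c.py 69 100 0.32 0 29 1.7 -10.4
```

```text
time_s: 24.2
position: [0.5857, 0.0588, 0.1886]
eef_rot: [-2.824, 0.0, 1.716]
contact_force: [-0.4, 0.0, -3.5]
opening: 0.0106
grasp_force: 59.1
(array([ 0.052,  0.045, -0.004]), array([ 28.7,   2. , -11.9])) [(0.5, 140)]
cover zyx [ 0.169  0.261 -0.093]
(array([0.5809484 , 0.04941705, 0.11280633]), np.float64(0.43), 35)
t 24.2 shift mm [-8.3 23.1 75. ] turn deg [ 0.14 -0.01 -0.02] F [ 0.7  0.7 -3.6] op 0.0108 world tgt [0.5852 0.0503 0.1106]
```

Run:
```python
from h import *
from cell import ctrl
s=ctrl.observe(); im=cv2.imread("pics/w10.png"); pf=lambda P:wproj(s["position"],s["eef_rot"],P)
Rc,O=tool_T(s,[0,.004,0,29,1.7,-10.4])
L=[((80,40,6),(80,105,6)),((80,105,6),(-95,105,6)),((-95,30,6),(-95,105,6)),((94,35,6),(94,75,6))]+box(-81,-49,30,100,6)
for w in (4,6,10):
    R,o,e=icp6([(im,pf)],L,Rc,O,w=w); print(w,rel(s,R,o),e)
g=np.clip(255*(im/255.)**.7,0,255).astype(np.uint8)
for a,b in L: 
    q=pf(Rc.apply(np.array([a,b],float)/1e3)+O).astype(int); cv2.line(g,tuple(map(int,q[0])),tuple(map(int,q[1])),(0,0,255),1)
for a,b in CASE:
    q=pf(body([.5815,.048,.1455],np.array([a,b]))).astype(int); cv2.line(g,tuple(map(int,q[0])),tuple(map(int,q[1])),(0,255,0),1)
cv2.imwrite("pics/w10o.png",g)
```

```text
4 (array([-0.024,  0.045,  0.004]), array([ 30.3,   2.2, -10.7])) [(0.52, 145)]
6 (array([-0.024,  0.045,  0.004]), array([ 30.3,   2.2, -10.7])) [(0.52, 145)]
10 (array([-0.11 ,  0.079,  0.003]), array([30.7,  1.6, -6.2])) [(0.54, 139)]
```

View pics/w10o.png

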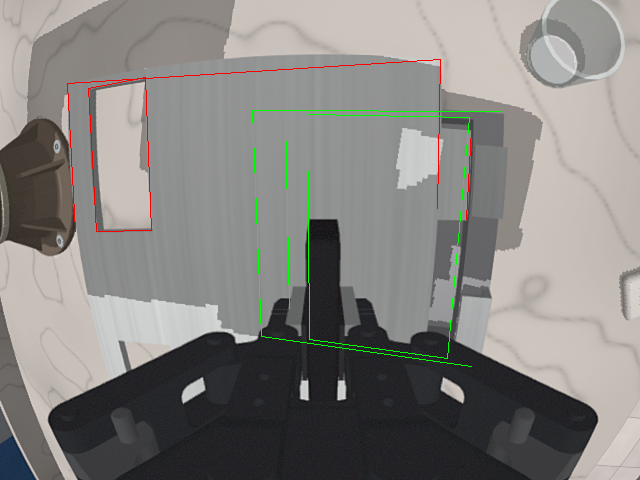

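```bash
P='python3 -m creep'
$P '[[[0,0,0],[-0.003,0.008,0.025],255],[[0,0,0],[-0.003,0.008,0.025],255],[[0,0,0],[-0.0023,0.007,0.025],255],[[0,0,0],[0,0,0],255],[[0,0,0],[0,0,0],255]]'
python3 c.py 69 73 0.32 0 29 1.7 -10.4
```

```text
time_s: 24.75
position: [0.5853, 0.0502, 0.1118]
eef_rot: [-2.824, 0.0, 1.716]
contact_force: [-0.3, 0.7, -2.6]
opening: 0.0112
grasp_force: 59.1
t 24.8 shift mm [ 0.1  8.8 26.8] turn deg [ 0.12 -0.   -0.02] F [-0.3  0.7 -2.6] op 0.0112 world tgt [0.5852 0.0503 0.0836]
```

```bash
P='python3 -m creep'
python3 c.py 74 72 0.32 0 29 1.7 -10.4
$P '[[[0,0,0],[0,0.0069,0.0083],255],[[0,0,0],[0,0.0069,0.009],255],[[0,0,0],[0,0,0.005],255],[[0,0,0],[0,0,0.0035],255],[[0,0,0],[0,0,0],255],[[0,0,0],[0,0,0],255]]'
python3 c.py 74 72 0.32 0 29 1.7 -10.4
```

```text
t 24.8 shift mm [ 0.1 13.9 26.2] turn deg [ 0.12 -0.   -0.02] F [-0.3  0.7 -2.6] op 0.0112 world tgt [0.5902 0.051  0.0826]
time_s: 25.35
position: [0.5901, 0.0509, 0.0822]
eef_rot: [-2.823, -0.0, 1.716]
contact_force: [0.1, -0.0, -3.3]
opening: 0.0104
grasp_force: 59.1
t 25.4 shift mm [ 0.1 -0.  -0.3] turn deg [ 0.06 -0.    0.  ] F [ 0.1 -0.  -3.3] op 0.0104 world tgt [0.5902 0.051  0.0826]
```

```bash
P='python3 -m creep'
python3 c.py 93 72 0.32 0 29 1.7 -10.4
$P '[[[0,0,0],[0,0.0045,0.0015],255],[[0,0,0],[0,0.0045,0.0015],255],[[0,0,0],[0,0,0],255]]'
$P '[[[0,0,0],[0,0.0045,0.0015],255],[[0,0,0],[0,0.0045,0.0015],255],[[0,0,0],[0,0,0],255]]'
python3 c.py 93 72 0.32 0 29 1.7 -10.4
```

```text
t 25.4 shift mm [ 0.1 18.  -6.3] turn deg [ 0.06 -0.    0.  ] F [ 0.1 -0.  -3.3] op 0.0104 world tgt [0.609  0.0537 0.0826]
time_s: 25.65
position: [0.5976, 0.0521, 0.0762]
eef_rot: [-2.822, -0.0, 1.716]
contact_force: [-2.2, 0.1, -2.6]
opening: 0.011
grasp_force: 59.6
time_s: 25.95
position: [0.5966, 0.052, 0.075]
eef_rot: [-2.801, -0.001, 1.717]
contact_force: [-52.2, -7.4, 50.3]
opening: 0.0111
grasp_force: 65.2
t 25.9 shift mm [ -0.1   9.2 -11.3] turn deg [-1.18 -0.02  0.03] F [-52.2  -7.4  50.3] op 0.0111 world tgt [0.609  0.0537 0.0826]
```

```bash
P='python3 -m creep'
$P '[[[0,0,0],[0,-0.009,-0.003],255],[[0,0,0],[0,-0.009,-0.003],255],[[0,0,0],[0,0,0],255],[[0,0,0],[0,0,0],255]]'
python3 - <<'E'
from h import *
from cell import ctrl
im,pf,s=snap("wrist","w11.png")
Rc,O=tool_T(s,[0,.004,0,29,1.7,-10.4])
L=[((80,75,6),(80,105,6)),((80,105,6),(-95,105,6)),((-95,30,6),(-95,105,6)),((94,35,6),(94,75,6))]+box(-81,-49,30,100,6)
w8=cv2.imread("pics/w8.png"); w10=cv2.imread("pics/w10.png")
# direct image compare: slot corner patch shift between w10 and now
for nm,(x,y) in {"front-left slot":(97,85),"slot br":(150,225),"rear-left corner":(440,62),"bar end":(322,222)}.items():
    t=w10[y-12:y+13,x-12:x+13]; S=im[y-40:y+41 if y>40 else 81,x-40:x+41] if y>40 else im
    r=cv2.matchTemplate(im[max(0,y-42):y+43,max(0,x-42):x+43],t,cv2.TM_CCOEFF_NORMED); _,m,_,l=cv2.minMaxLoc(r); print(nm,l[0]+max(0,x-42)+12-x,l[1]+max(0,y-42)+12-y,round(m,2))
E
python3 c.py 74 72 0.32 0 29 1.7 -10.4
```

```text
time_s: 26.35
position: [0.5906, 0.0509, 0.0819]
eef_rot: [-2.823, -0.0, 1.716]
contact_force: [-0.1, 0.1, -3.1]
opening: 0.0107
grasp_force: 61.2
front-left slot -28 -28 0.67
slot br 2 0 0.96
rear-left corner 1 -6 0.85
bar end 1 0 1.0
t 26.4 shift mm [ 0.1 -0.6 -0.7] turn deg [ 0.08 -0.    0.01] F [ 0.5  0.4 -3.6] op 0.0106 world tgt [0.5902 0.051  0.0826]
```

Run:
```python
from h import *
from cell import ctrl
s=ctrl.observe(); pf=lambda P:wproj(s["position"],s["eef_rot"],P)
L=[((80,90,6),(80,105,6)),((80,105,6),(-95,105,6)),((-81,100,6),(-49,100,6)),((-49,30,6),(-49,100,6)),((-81,30,6),(-49,30,6)),((-81,30,6),(-81,100,6))]
for nm in ("w8","w10","w11"):
  im=cv2.imread(f"pics/{nm}.png")
  for free in ((0,1,0,1,0,1),(0,1,0,0,0,0),(0,1,1,1,1,1)):
    Rc,O=tool_T(s,[0,.004,-.002,29,1.7,-10.4]); R,o,e=icp6([(im,pf)],L,Rc,O,w=6,free=free); print(nm,free,rel(s,R,o),e)
```

```text
w8 (0, 1, 0, 1, 0, 1) (array([ 0.   ,  0.002, -0.002]), array([ 28.9,   1.7, -10. ])) [(0.01, 115)]
w8 (0, 1, 0, 0, 0, 0) (array([-0.   ,  0.006, -0.002]), array([ 29. ,   1.7, -10.5])) [(0.01, 115)]
w8 (0, 1, 1, 1, 1, 1) (array([ 0.   ,  0.003, -0.002]), array([ 29. ,   1.7, -10.1])) [(0.01, 115)]
w10 (0, 1, 0, 1, 0, 1) (array([-0.   ,  0.056, -0.002]), array([ 29.7,   1.7, -12.8])) [(1.03, 106)]
w10 (0, 1, 0, 0, 0, 0) (array([-0.   ,  0.017, -0.002]), array([ 28.9,   1.7, -10.8])) [(0.5, 107)]
w10 (0, 1, 1, 1, 1, 1) (array([-0.   ,  0.125,  0.019]), array([ 32.1,   3.8, -17.6])) [(0.51, 103)]
w11 (0, 1, 0, 1, 0, 1) (array([-0.   ,  0.025, -0.002]), array([ 28.3,   1.7, -10.3])) [(0.48, 117)]
w11 (0, 1, 0, 0, 0, 0) (array([-0.   ,  0.044, -0.002]), array([ 28.6,   1.7, -11.5])) [(0.5, 118)]
w11 (0, 1, 1, 1, 1, 1) (array([-0.   ,  0.037,  0.006]), array([ 29.1,   1.9, -10.7])) [(0.5, 118)]
```

```bash
P='python3 -m creep'
$P '[[[1.7,0,0],[0,0,-0.002],255],[[0,0,0],[0,0,0],255],[[0,0,0],[0,0,0],255]]'
python3 c.py 74 72 0.32 0 28.5 1.7 -10.5
python3 - <<'E'
from h import *
im,pf,s=snap("wrist","w12.png")
L=[((80,90,6),(80,105,6)),((80,105,6),(-95,105,6)),((-81,100,6),(-49,100,6)),((-49,30,6),(-49,100,6)),((-81,30,6),(-49,30,6)),((-81,30,6),(-81,100,6))]
for free in ((0,1,0,1,0,1),(0,1,0,0,0,0)):
    Rc,O=tool_T(s,[0,.03,-.002,28.5,1.7,-10.5]); R,o,e=icp6([(im,pf)],L,Rc,O,w=6,free=free); print(free,rel(s,R,o),e)
g=cv2.cvtColor(im,cv2.COLOR_BGR2GRAY)
a=np.clip(255*(im/255.)**.7,0,255).astype(np.uint8)[30:360,40:560]
cv2.imwrite("pics/w12c.png",cv2.resize(a,None,fx=1.5,fy=1.5))
E
```

```text
time_s: 26.7
position: [0.5909, 0.051, 0.0833]
eef_rot: [-2.793, -0.0, 1.716]
contact_force: [-0.0, 0.4, -4.8]
opening: 0.0105
grasp_force: 61.2
t 26.7 shift mm [ 0.1 -0.9  1.1] turn deg [-1.63 -0.01  0.01] F [-0.   0.4 -4.8] op 0.0105 world tgt [0.5897 0.0509 0.0826]
(0, 1, 0, 1, 0, 1) (array([ 0.   ,  0.029, -0.002]), array([ 28.4,   1.7, -10.5])) [(0.44, 116)]
(0, 1, 0, 0, 0, 0) (array([-0.   ,  0.033, -0.002]), array([ 28.5,   1.7, -10.6])) [(0.5, 117)]
```

```bash
P='python3 -m creep'
python3 c.py 83 72 0.32 0 28.5 1.7 -10.5
$P '[[[0,0,0],[0,0.0045,-0.0009],255],[[0,0,0],[0,0.003,-0.0009],255],[[0,0,0],[0,0,0],255]]'
python3 c.py 83 72 0.32 0 28.5 1.7 -10.5;python3 c.py 93 72 0.32 0 28.5 1.7 -10.5
```

```text
t 26.8 shift mm [ 0.   7.7 -1.9] turn deg [-1.63 -0.01  0.01] F [-0.3 -0.8 -3.6] op 0.0104 world tgt [0.5986 0.0522 0.0826]
time_s: 27.05
position: [0.5988, 0.0521, 0.0829]
eef_rot: [-2.793, -0.0, 1.716]
contact_force: [0.3, 0.7, -4.7]
opening: 0.0108
grasp_force: 61.2
t 27.1 shift mm [ 0.1 -0.1  0.3] turn deg [-1.62 -0.    0.  ] F [ 0.3  0.7 -4.7] op 0.0108 world tgt [0.5986 0.0522 0.0826]
t 27.1 shift mm [ 0.1  9.3 -3.1] turn deg [-1.62 -0.    0.  ] F [ 0.3  0.7 -4.7] op 0.0108 world tgt [0.6085 0.0537 0.0826]
```

```bash
P='python3 -m creep'
$P '[[[0,0,0],[0,0.003,-0.001],255],[[0,0,0],[0,0.002,-0.0007],255],[[0,0,0],[0,0,0],255]]'
$P '[[[0,0,0],[0,0.0025,-0.0008],255],[[0,0,0],[0,0.0015,-0.0006],255],[[0,0,0],[0,0,0],255]]'
python3 c.py 93 72 0.32 0 28.5 1.7 -10.5
```

```text
time_s: 27.35
position: [0.6038, 0.0529, 0.0829]
eef_rot: [-2.793, -0.0, 1.716]
contact_force: [1.0, 0.1, -4.1]
opening: 0.0108
grasp_force: 61.2
time_s: 27.65
position: [0.608, 0.0535, 0.0829]
eef_rot: [-2.793, -0.0, 1.716]
contact_force: [-0.7, -0.0, -3.2]
opening: 0.0108
grasp_force: 61.2
t 27.6 shift mm [0.1 0.6 0.1] turn deg [-1.63 -0.    0.  ] F [-0.7 -0.  -3.2] op 0.0108 world tgt [0.6085 0.0537 0.0826]
```

```bash
P='python3 -m creep'
$P '[[[-2,0,0],[0,0.0004,0.0023],255],[[-2,0,0],[0,0.0004,0.0023],255],[[-2,0,0],[0,0.0004,0.0023],255],[[-2,0,0],[0,0.0004,0.0023],255],[[0,0,0],[0,0,0],255]]'
python3 c.py 93.3 71.5 0.18 0 28.5 1.7 -10.5
```

```text
time_s: 28.15
position: [0.6059, 0.0533, 0.0738]
eef_rot: [-2.932, -0.0, 1.716]
contact_force: [0.4, -0.3, -3.1]
opening: 0.0106
grasp_force: 61.2
t 28.1 shift mm [0.  2.2 0.5] turn deg [-1.68 -0.01  0.  ] F [ 0.4 -0.3 -3.1] op 0.0106 world tgt [0.6079 0.0536 0.0729]
```

```bash
P='python3 -m creep'
$P '[[[-2,0,0],[0,0.0008,0.0023],255],[[-2,0,0],[0,0.0008,0.0023],255],[[-2,0,0],[0,0.0008,0.0023],255],[[-2,0,0],[0,0.0006,0.0023],255],[[0,0,0],[0,0,0],255]]'
python3 c.py 93.7 71 0.04 0 28.5 1.7 -10.5;python3 c.py 94 70 0.0 0 28.5 1.7 -10.5
```

```text
time_s: 28.65
position: [0.6075, 0.0535, 0.0641]
eef_rot: [-3.071, -0.0, 1.716]
contact_force: [0.6, -0.1, -4.0]
opening: 0.0106
grasp_force: 61.2
t 28.6 shift mm [0.  1.3 0.9] turn deg [-1.76 -0.01  0.  ] F [ 0.6 -0.1 -4. ] op 0.0106 world tgt [0.6088 0.0537 0.0631]
t 28.6 shift mm [0.  2.3 4.4] turn deg [-4.05 -0.01  0.  ] F [ 0.6 -0.1 -4. ] op 0.0106 world tgt [0.6095 0.0538 0.0595]
```

```bash
P='python3 -m creep'
$P '[[[-1.2,0,0],[0,0.001,0.002],255],[[-1.1,0,0],[0,0.0007,0.0024],255],[[0,0,0],[0,0,0],255],[[0,0,0],[0,0,0],255]]'
python3 c.py 94 70 0.0 0 28.5 1.7 -10.5
python3 - <<'E'
from h import *
im,pf,s=snap("wrist","w13.png")
L=[((80,90,6),(80,105,6)),((80,105,6),(-95,105,6)),((-81,100,6),(-49,100,6)),((-49,30,6),(-49,100,6)),((-95,30,6),(-95,105,6)),((-81,30,6),(-81,100,6))]
for free in ((0,1,0,1,0,1),(0,1,0,0,0,0)):
    Rc,O=tool_T(s,[0,.03,-.002,28.5,1.7,-10.5]); R,o,e=icp6([(im,pf)],L,Rc,O,w=6,free=free); print(free,rel(s,R,o),e,o,R.as_euler("zyx").round(3))
E
```

```text
time_s: 29.05
position: [0.6099, 0.0538, 0.06]
eef_rot: [-3.112, -0.0, 1.716]
contact_force: [-0.3, -0.3, 0.5]
opening: 0.011
grasp_force: 61.4
t 29.1 shift mm [ 0.1 -0.4  0.5] turn deg [-1.72 -0.    0.01] F [-0.3 -0.3  0.5] op 0.011 world tgt [0.6095 0.0538 0.0595]
(0, 1, 0, 1, 0, 1) (array([ 0.   ,  0.023, -0.002]), array([ 28.1,   1.7, -10.1])) [(0.01, 90)] [0.58239369 0.0479647  0.0701975 ] [ 0.148  0.007 -0.001]
(0, 1, 0, 0, 0, 0) (array([-0.   ,  0.041, -0.002]), array([ 28.4,   1.7, -10.8])) [(0.5, 93)] [0.581912   0.04789304 0.07045685] [ 0.148 -0.011  0.002]
```

```bash
P='python3 -m creep'
$P '[[[-0.5,0,0],[0,0,0.001],255],[[0,0,0],[0,0,0],255]]'
$P '[[[0,0,0],[0,0,0],110],[[0,0,0],[0,0,0],110],[[0,0,0],[0,0,0],110],[[0,0,0],[0,0,0],110],[[0,0,0],[0,0,-0.02],110],[[0,0,0],[0,0,-0.03],110],[[-0.6,0,0],[0,0,-0.05],110],[[-0.6,0,0],[0,0,-0.05],110],[[0,0,0],[0,0,-0.05],0],[[0,0,0],[0,0,0],0]]'
python3 - <<'E'
from h import *
from cell import ctrl
im,pf,s=snap("wrist","w14.png"); print(s["position"],s["eef_rot"])
from scipy.spatial.transform import Rotation as Ro
Rc=Ro.from_euler("z",.147); O=np.array([.582,.048,.07])
for free in ((1,1,1,1,1,1),(0,0,1,1,1,0)):
    R,o,e=icp6([(im,pf)],COVT[:2]+COVT[2:],Rc,O,w=6,free=free); print(e,o,R.as_euler("zyx").round(3))
c=lambda p:np.round(p,4).tolist()
print("legs",body([.5818,.048,.1455],[(-68,88,86),(-68,42,86),(-68,-42,86),(-68,-88,86)]).round(4).tolist())
E
```

```text
time_s: 29.3
position: [0.6102, 0.0538, 0.0596]
eef_rot: [-3.123, 0.0, 1.716]
contact_force: [-0.1, 0.1, 6.0]
opening: 0.0108
grasp_force: 62.4
time_s: 30.3
position: [0.6141, 0.0541, 0.2656]
eef_rot: [3.13, 0.002, 1.716]
contact_force: [0.1, 0.4, -0.8]
opening: 0.0758
grasp_force: 0.0
[0.61407955 0.0541125  0.26563958] [3.13034017e+00 1.76570251e-03 1.71648465e+00]
[(0.01, 194)] [0.58249668 0.04797602 0.07078943] [ 0.149 -0.009 -0.004]
[(0.01, 196)] [0.58245425 0.04781676 0.07      ] [ 0.147  0.    -0.   ]
legs [[0.5018, 0.1252, 0.086], [0.5084, 0.0797, 0.086], [0.5206, -0.0034, 0.086], [0.5273, -0.0489, 0.086]]
```

```bash
P='python3 -m creep'
$P '[[[0.65,0,0],[-0.043,-0.027,0],0],[[0,0,0],[-0.043,-0.027,0],0],[[0,0,0],[-0.043,-0.027,0],0],[[0,0,0],[-0.043,-0.027,0],0],[[0,0,0],[-0.043,-0.027,0],0],[[0,0,0],[-0.043,-0.027,0],0],[[0,0,0],[-0.043,-0.027,0],0],[[0,0,8.47],[0,0,0],0],[[0,0,8.47],[0,0,0],0],[[0,0,8.47],[0,0,0],0]]'
$P '[[[0,0,8.47],[0,0,0],0],[[0,0,8.47],[0,0,0],0],[[0,0,8.47],[0,0,0],0],[[0,0,8.47],[0,0,0],0],[[0,0,8.47],[0,0,0],0],[[0,0,8.47],[0,0,0],0],[[0,0,8.47],[0,0,0],0],[[0,0,8.47],[0,0,0],80],[[0,0,0],[0,0,0],80],[[0,0,0],[0,0,0],80]]'
python3 - <<'E'
from h import *
im,pf,s=snap("wrist","w15.png"); print(s["position"],s["eef_rot"])
for p0 in ([.5543,-.2347,.0916],[.5468,-.3495,-.313]):
    Rc=Ro.from_euler("z",p0[2]); R,o,e=icp6([(im,pf)],HOOK,Rc,np.array([*p0[:2],0]),w=8,free=(0,0,1,1,1,0)); print(o,R.as_euler("zyx")[0].round(3),e)
    print(pf(np.array([o])))
E
```

```text
time_s: 31.35
position: [0.4701, -0.2665, 0.2588]
eef_rot: [-3.129, 0.004, 1.266]
contact_force: [-0.2, 0.4, 0.2]
opening: 0.0855
grasp_force: 0.0
time_s: 32.35
position: [0.4706, -0.266, 0.2594]
eef_rot: [-3.141, 0.012, 0.095]
contact_force: [-0.5, -0.1, 0.1]
opening: 0.0583
grasp_force: 0.0
[ 0.47060611 -0.26604345  0.25939579] [-3.14102489  0.01213302  0.09456027]
[ 0.55468925 -0.23524737  0.        ] 0.094 [(0.53, 183)]
[[301.91846176 123.53170335]]
[ 0.54729614 -0.35060467  0.        ] -0.312 [(0.49, 189)]
[[400.75578747 140.74670698]]
```

```bash
python3 d.py .5109 -.2393 .03 .093
```

```text
t 32.4 shift mm [ 45.2 -22.8 229.1] turn deg [-0.02  0.68  0.07] q6 0.85
```

```bash
P='python3 -m creep'
$P '[[[0,0.68,0],[0,0,0],110],[[0,0,0],[0.0213,-0.0114,0.045],110],[[0,0,0],[0.0213,-0.0114,0.045],110],[[0,0,0],[0,0,0.045],110],[[0,0,0],[0,0,0.045],110],[[0,0,0],[0,0,0.045],110],[[0,0,0],[0,0,0],110],[[0,0,0],[0,0,0],110]]'
python3 - <<'E'
from h import *
im,pf,s=snap("wrist","w16.png")
R,o,e=icp6([(im,pf)],HOOK,Ro.from_euler("z",.094),np.array([.5547,-.2352,0]),w=8,free=(0,0,1,1,1,0)); print(o,R.as_euler("zyx")[0].round(3),e)
E
python3 d.py .5109 -.2393 -.022 .093
```

```text
time_s: 33.2
position: [0.5107, -0.2405, 0.0378]
eef_rot: [-3.142, -0.0, 0.091]
contact_force: [0.3, 0.5, 1.0]
opening: 0.0485
grasp_force: 0.0
[ 0.55568614 -0.23445959  0.        ] 0.087 [(0.5, 189)]
t 33.2 shift mm [-0.5 -1.7 61. ] turn deg [ 0.09 -0.15 -0.12] q6 0.92
```

```bash
P='python3 -m creep'
$P '[[[0,0,0.2],[0.001,-0.0025,0.02],110],[[0,0,0],[0,0,0.02],110],[[0,0,0],[0,0,0.01],110],[[0,0,0],[0,0,0.005],110],[[0,0,0],[0,0,0],110],[[0,0,0],[0,0,0],110]]'
python3 d.py .5119 -.2383 -.022 .087
```

```text
time_s: 33.85
position: [0.5119, -0.2381, -0.0167]
eef_rot: [3.14, -0.002, 0.087]
contact_force: [0.3, 0.0, -0.1]
opening: 0.0483
grasp_force: 0.0
t 33.9 shift mm [-0.1  0.2  5.3] turn deg [ 0.08 -0.12 -0.01] q6 0.93
```

```bash
P='python3 -m creep'
$P '[[[0,0,0],[0,0,0.005],110],[[0,0,0],[0,0,0],255],[[0,0,0],[0,0,0],255],[[0,0,0],[0,0,0],255],[[0,0,0],[0,0,0],255],[[0,0,0],[0,0,0],255]]'
$P '[[[0,0,0],[0,0,-0.01],255],[[0,0,0],[0,0,-0.03],255],[[0,0,0],[0,0,-0.045],255],[[0,0,0],[0,0,-0.045],255],[[0,0,0],[0,0,-0.045],255],[[0,0,0],[0,0,0],255],[[0,0,0],[0,0,0],255]]'
python3 - <<'E'
from h import *
im,pf,s=snap("wrist","w17.png"); p=s["position"]
Rt=Ro.from_euler("xyz",s["eef_rot"]); Rc=Rt*Ro.from_euler("x",np.pi).inv(); O=p-Rc.apply([-.044,0,-.022])
HE=HOOK[3:]
for z in ((1,1,1,1,1,1),(0,1,1,1,1,1),(0,0,1,1,1,0)):
    R,o,e=icp6([(im,pf)],HE,Rc,O,w=10,free=z); D=(R.inv()*Rt*Ro.from_euler("x",np.pi).inv()).as_rotvec().round(3); print(D,(1e3*R.inv().apply(p-o)).round(1),e)
E
```

```text
time_s: 34.45
position: [0.5115, -0.2378, -0.0225]
eef_rot: [3.141, -0.001, 0.087]
contact_force: [-0.3, 0.1, 4.7]
opening: 0.0148
grasp_force: 59.5
time_s: 35.15
position: [0.5112, -0.2376, 0.1531]
eef_rot: [3.14, -0.002, 0.087]
contact_force: [0.3, 0.5, -1.4]
opening: 0.0145
grasp_force: 58.9
[ 0.062  0.165 -0.028] [-49.7   3.3 -17. ] [(0.38, 124)]
[ 0.001 -0.063 -0.002] [-42.4   0.7 -23.1] [(0.47, 126)]
[ 0.     0.    -0.006] [-44.6   0.6 -22. ] [(0.52, 125)]
```

```bash
cat > k.py <<'E'
# k.py legx legy lx ly zh(mm) [Tx Ty Tz]: tool shift/turn so leg stands at (lx,ly) in the hook
import sys,numpy as np
from cell import ctrl
from scipy.spatial.transform import Rotation as Ro
a=list(map(float,sys.argv[1:])); T=np.array(a[5:8] if len(a)>7 else [-44.5,.3,-22.4])
W=Ro.from_euler("z",.147); pos=np.array([a[0],a[1],a[4]/1e3])+W.apply((T-np.array([a[2],a[3],0]))/1e3)
s=ctrl.observe(); R=Ro.from_euler("xyz",s["eef_rot"]); G=W*Ro.from_euler("x",np.pi)
loc=W.inv().apply(np.array([a[0],a[1],0])-s["position"])*1e3+T
print("t",round(s["time_s"],1),"shift",np.round(1e3*R.inv().apply(pos-s["position"]),1),"turn",np.round((R.inv()*G).as_rotvec(degrees=True),2),"leg now at",loc[:2].round(1),"zh",round(s["position"][2]*1e3-T[2],1),"F",np.round(s["contact_force"],1),"op",round(s["opening"],4))
E
python3 k.py .5275 -.0489 3 36 150
```

```text
t 35.2 shift [ -12.2 -147.8   24.2] turn [ 0.   -0.02 -3.45] leg now at [ -0.3 184.3] zh 174.2 F [ 1.7 -0.  -2.2] op 0.0142
```

```bash
P='python3 -m creep'
$P '[[[0,0,0],[-0.0025,-0.03,0],255],[[0,0,0],[-0.0025,-0.03,0],255],[[0,0,0],[-0.0025,-0.03,0],255],[[0,0,0],[-0.0025,-0.03,0],255],[[0,0,0],[-0.0022,-0.028,0],255],[[0,0,-3.45],[0,0,0],255],[[0,0,0],[0,0,0.024],255],[[0,0,0],[0,0,0],255],[[0,0,0],[0,0,0],255]]'
python3 k.py .5275 -.0489 3 34 83
python3 - <<'E'
from h import *
im,pf,s=snap("wrist","w18.png"); p=s["position"]
Rt=Ro.from_euler("xyz",s["eef_rot"]); Rc=Rt*Ro.from_euler("x",np.pi).inv(); O=p-Rc.apply([-.0445,.0003,-.0224])
R,o,e=icp6([(im,pf)],HOOK[3:],Rc,O,w=6,free=(0,1,1,1,1,1)); print((R.inv()*Rt*Ro.from_euler("x",np.pi).inv()).as_rotvec().round(3),(1e3*R.inv().apply(p-o)).round(1),e)
g=np.clip(255*(im/255.)**.6,0,255).astype(np.uint8)
for q in pf(np.array([[.5275,-.0489,.114],[.5275,-.0489,.076],[.5207,-.0034,.114]])): cv2.circle(g,tuple(int(v) for v in q),3,(0,0,255),-1)
for a,b in HOOK:
    q=pf(Rc.apply(np.array([a,b],float)/1e3)+O).astype(int); cv2.line(g,tuple(map(int,q[0])),tuple(map(int,q[1])),(0,255,0),1)
cv2.imwrite("pics/w18o.png",g)
E
```

```text
time_s: 36.1
position: [0.4857, -0.0912, 0.1272]
eef_rot: [-3.141, 0.002, 0.147]
contact_force: [0.4, 0.2, -1.1]
opening: 0.0146
grasp_force: 58.9
t 36.1 shift [ 0.2 -1.9 66.6] turn [-0.05  0.12 -0.03] leg now at [ 3.1 36. ] zh 149.6 F [ 0.4  0.2 -1.1] op 0.0146
[-0.     0.109 -0.015] [-47.7   0.9 -17.8] [(0.46, 126)]
```

View pics/w18o.png

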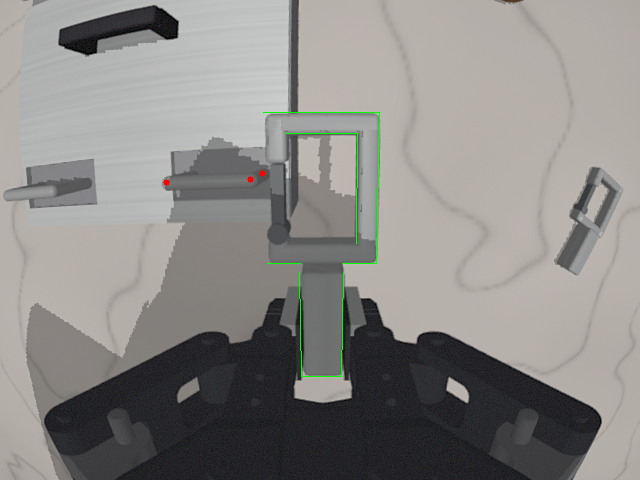

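```bash
P='python3 -m creep'
$P '[[[0,0,0],[0,0,0.03],255],[[0,0,0],[0,0,0.025],255],[[0,0,0],[0,0,0.0115],255],[[0,0,0],[0,0,0],255]]'
$P '[[[0,0,0],[0,-0.005,0],255],[[0,0,0],[0,-0.005,0],255],[[0,0,0],[0,-0.005,0],255],[[0,0,0],[0,-0.005,0],255],[[0,0,0],[0,0,0],255]]'
python3 k.py .5275 -.0489 3 -6 83
```

```text
time_s: 36.55
position: [0.486, -0.0913, 0.0609]
eef_rot: [-3.141, 0.001, 0.147]
contact_force: [0.3, -0.1, -1.7]
opening: 0.0145
grasp_force: 59.0
time_s: 37.05
position: [0.4837, -0.0711, 0.0621]
eef_rot: [3.14, -0.002, 0.148]
contact_force: [-1.4, -2.4, 0.3]
opening: 0.0146
grasp_force: 59.3
t 37.0 shift [ -0.9 -21.9   1.5] turn [ 0.07 -0.11  0.03] leg now at [ 2.1 15.9] zh 84.5 F [-1.4 -2.4  0.3] op 0.0146
```

Gate is opening (2.4 N). Continue.

```bash
P='python3 -m creep'
$P '[[[0,0,0],[0,-0.005,0],255],[[0,0,0],[0,-0.005,0],255],[[0,0,0],[0,-0.005,0],255],[[0,0,0],[0,-0.005,0],255],[[0,0,0],[0,-0.002,0],255],[[0,0,0],[0,0,0],255]]'
python3 k.py .5275 -.0489 16 -6 83
```

```text
time_s: 37.65
position: [0.4795, -0.0491, 0.0614]
eef_rot: [-3.141, 0.001, 0.148]
contact_force: [-3.2, 0.6, -0.2]
opening: 0.0144
grasp_force: 59.1
t 37.6 shift [-13.    0.5   0.8] turn [-0.01  0.03  0.04] leg now at [ 3.  -6.5] zh 83.8 F [-3.2  0.6 -0.2] op 0.0144
```

```bash
P='python3 -m creep'
$P '[[[0,0,0],[-0.0045,0,0],255],[[0,0,0],[-0.0045,0,0],255],[[0,0,0],[-0.004,0,0],255],[[0,0,0],[0,0,0],255],[[0,0,0],[0,0,0],255]]'
python3 k.py .5275 -.0489 16 -6 76.5
python3 - <<'E'
from h import *
im,pf,s=snap("wrist","w19.png"); p=s["position"]
Rt=Ro.from_euler("xyz",s["eef_rot"]); Rc=Rt*Ro.from_euler("x",np.pi).inv(); O=p-Rc.apply([-.0445,.0003,-.0224])
P=lambda L:pf(Rc.apply(np.array(L,float)/1e3)+O)
im0=cv2.imread("pics/w18.png")
# gate strip brightness at shut position: compare with shut image (same tool-fixed pixels)
q=P([(x,17,14) for x in range(-10,13,4)]).round().astype(int); print(q.tolist())
print("now ",[im[v-1:v+2,u-1:u+2].mean().round().item() for u,v in q]); print("shut",[im0[v-1:v+2,u-1:u+2].mean().round().item() for u,v in q])
a,b=[i[100:280,240:400] for i in (im0,im)]; r=cv2.matchTemplate(im[150:255,262:292],im0[160:245,268:288],cv2.TM_CCOEFF_NORMED); print(cv2.minMaxLoc(r))
cv2.imwrite("pics/h19.png",np.clip(255*(np.hstack([cv2.resize(x,None,fx=2.4,fy=2.4) for x in (a,b)])/255.)**.6,0,255).astype(np.uint8))
E
```

```text
time_s: 38.15
position: [0.4675, -0.0518, 0.0617]
eef_rot: [3.141, -0.001, 0.147]
contact_force: [0.3, -0.9, -1.6]
opening: 0.0146
grasp_force: 59.0
t 38.1 shift [-0.8 -0.4  7.6] turn [ 0.04 -0.08 -0.02] leg now at [15.2 -5.6] zh 84.1 F [ 0.3 -0.9 -1.6] op 0.0146
[[276, 226], [276, 215], [276, 205], [275, 194], [275, 183], [275, 172]]
now  [37.0, 36.0, 36.0, 68.0, 67.0, 68.0]
shut [37.0, 36.0, 37.0, 45.0, 68.0, 68.0]
(0.22490838170051575, 0.7542088627815247, (4, 20), (6, 12))
```

```bash
P='python3 -m creep'
$P '[[[0,0,0],[0.008,-0.0005,0],255],[[0,0,0],[0.008,0,0],255],[[0,0,0],[0.007,0,0],255],[[0,0,0],[0,0,0.004],255],[[0,0,0],[0,0,0.003],255],[[0,0,0],[0,0,0],255]]'
python3 k.py .5275 -.0489 -8 -6 76
$P '[[[0,0,0],[0,0,0.001],255],[[0,0,0],[0,0,0],255],[[0,0,0],[0,0,0],150],[[0,0,0],[0,0,0],150],[[0,0,0],[0,0,0],150],[[0,0,0],[0,0,0],150]]'
$P '[[[0,0,0],[0,0,-0.01],150],[[0,0,0],[0,0,-0.04],150],[[0,0,0],[0,0,-0.05],150],[[0,0,0],[0,0,-0.05],110],[[0,0,0],[0,0,0],110],[[0,0,0],[0,0,0],110]]'
python3 - <<'E'
from h import *
im,pf,s=snap("wrist","w20.png")
W=Ro.from_euler("z",.147); O=np.array([.5275,-.0489,.076])-W.apply([-.008,-.006,0])
for fr in ((1,1,1,1,1,1),(0,0,1,1,1,0)):
    R,o,e=icp6([(im,pf)],HOOK,W,O,w=8,free=fr); print(o,R.as_euler("zyx").round(3),e,(W.inv().apply([.5275-o[0],-.0489-o[1],0])*1e3).round(1))
E
python3 d.py .455 -.31 .25 -.31
```

```text
time_s: 38.8
position: [0.4895, -0.0477, 0.054]
eef_rot: [3.141, 0.0, 0.147]
contact_force: [0.0, 0.3, -1.1]
opening: 0.0146
grasp_force: 59.0
t 38.8 shift [0.9 0.4 0.4] turn [0.01 0.02 0.  ] leg now at [-7.1 -6.4] zh 76.4 F [ 0.   0.3 -1.1] op 0.0146
time_s: 39.4
position: [0.4901, -0.0478, 0.0537]
eef_rot: [3.141, -0.001, 0.147]
contact_force: [-0.4, 0.6, -0.2]
opening: 0.0348
grasp_force: 0.0
time_s: 40.0
position: [0.49, -0.0477, 0.2051]
eef_rot: [3.14, -0.004, 0.147]
contact_force: [-0.7, 1.0, 0.4]
opening: 0.0486
grasp_force: 0.0
[ 0.53394539 -0.04278469  0.07489619] [ 0.145 -0.015 -0.026] [(0.16, 189)] [-7.3 -5.1  0. ]
[ 0.53389583 -0.04231888  0.076     ] [ 0.142  0.    -0.   ] [(0.08, 189)] [-7.3 -5.6  0. ]
t 40.0 shift mm [-72.5 254.5 -46.1] turn deg [ 2.000e-02 -7.000e-02  2.618e+01] q6 1.19
```

```bash
P='python3 -m creep'
$P '[[[0,0,0],[-0.012,0.0424,-0.007],110],[[0,0,0],[-0.012,0.0424,0],110],[[0,0,0],[-0.012,0.0424,0],110],[[0,0,0],[-0.012,0.0424,0],110],[[0,0,0],[-0.012,0.0424,0],110],[[0,0,0],[-0.012,0.0424,0],110],[[0,0,8.5],[0,0,0],110],[[0,0,8.5],[0,0,0],110],[[0,0,8.5],[0,0,0],110],[[0,0,0.7],[0,0,0],110]]'
$P '[[[0,0,0],[0,0,0],110]]'
python3 - <<'E'
from h import *
im,pf,s=snap("wrist","w21.png"); p0=[.5473,-.3506,-.312]
R,o,e=icp6([(im,pf)],HOOK,Ro.from_euler("z",p0[2]),np.array([*p0[:2],0]),w=8,free=(0,0,1,1,1,0)); w=R.as_euler("zyx")[0]; print(o,w.round(3),e)
print("grasp",o+R.apply([-.044,0,0]))
E
python3 d.py .5054 -.3371 .035 -.312
```

```text
time_s: 41.05
position: [0.4554, -0.3097, 0.2091]
eef_rot: [-3.14, 0.002, -0.313]
contact_force: [0.5, 0.5, -0.6]
opening: 0.0486
grasp_force: 0.0
time_s: 41.15
position: [0.4556, -0.3097, 0.2096]
eef_rot: [-3.141, 0.001, -0.307]
contact_force: [-0.9, 0.4, 0.8]
opening: 0.0487
grasp_force: 0.0
[ 0.5469068 -0.3500782  0.       ] -0.307 [(0.47, 187)]
grasp [ 0.50496577 -0.33677596  0.        ]
t 41.2 shift mm [ 55.7  11.2 174.9] turn deg [-0.03  0.02  0.32] q6 1.16
```

```bash
P='python3 -m creep'
$P '[[[0,0,0],[0.0275,0.0055,0.035],110],[[0,0,0],[0.0275,0.0055,0.045],110],[[0,0,0],[0,0,0.045],110],[[0,0,0],[0,0,0.045],110],[[0,0,0],[0,0,0],110],[[0,0,0],[0,0,0],110]]'
python3 - <<'E'
from h import *
im,pf,s=snap("wrist","w22.png"); p0=[.5469,-.3501,-.307]
R,o,e=icp6([(im,pf)],HOOK,Ro.from_euler("z",p0[2]),np.array([*p0[:2],0]),w=8,free=(0,0,1,1,1,0)); w=R.as_euler("zyx")[0]; g=o+R.apply([-.044,0,0]);print(o,w.round(3),e,g)
import subprocess; print(subprocess.run(["python3","d.py",*map(str,g[:2]),"-.022",str(w)],capture_output=True,text=True).stdout)
E
```

```text
time_s: 41.8
position: [0.5038, -0.3365, 0.0437]
eef_rot: [-3.141, -0.0, -0.309]
contact_force: [0.3, 0.3, 0.3]
opening: 0.0486
grasp_force: 0.0
[ 0.54819062 -0.34965515  0.        ] -0.317 [(0.5, 189)] [ 0.50638201 -0.33594238  0.        ]
t 41.9 shift mm [ 1.4 -1.7 67.1] turn deg [ 0.05 -0.16  0.46] q6 1.18
```

```bash
P='python3 -m creep'
$P '[[[0,0,0.46],[0.0014,-0.0017,0.02],110],[[0,0,0],[0,0,0.02],110],[[0,0,0],[0,0,0.015],110],[[0,0,0],[0,0,0.0115],110],[[0,0,0],[0,0,0],110],[[0,0,0],[0,0,0],110]]'
$P '[[[0,0,0],[0,0,0],255],[[0,0,0],[0,0,0],255],[[0,0,0],[0,0,0],255],[[0,0,0],[0,0,0],255],[[0,0,0],[0,0,0],255]]'
$P '[[[0,0,0],[0,0,-0.01],255],[[0,0,0],[0,0,-0.03],255],[[0,0,0],[0,0,-0.045],255],[[0,0,0],[0,0,-0.045],255],[[0,0,0],[0,0,-0.045],255],[[0,0,0],[0,0,0],255],[[0,0,0],[0,0,0],255]]'
python3 - <<'E'
from h import *
im,pf,s=snap("wrist","w23.png"); p=s["position"]
Rt=Ro.from_euler("xyz",s["eef_rot"]); Rc=Rt*Ro.from_euler("x",np.pi).inv(); O=p-Rc.apply([-.044,0,-.022])
R,o,e=icp6([(im,pf)],HOOK[3:],Rc,O,w=10,free=(0,0,1,1,1,0)); print((R.inv()*Rt*Ro.from_euler("x",np.pi).inv()).as_rotvec().round(3),(1e3*R.inv().apply(p-o)).round(1),e)
E
python3 k.py .5084 .0797 3 36 150
```

```text
time_s: 42.45
position: [0.5059, -0.3356, -0.0225]
eef_rot: [3.141, -0.002, -0.318]
contact_force: [0.4, -0.4, 0.2]
opening: 0.0489
grasp_force: 0.0
time_s: 42.95
position: [0.5059, -0.3356, -0.0223]
eef_rot: [3.141, -0.002, -0.318]
contact_force: [-0.1, -0.2, 6.0]
opening: 0.0142
grasp_force: 59.7
time_s: 43.65
position: [0.5054, -0.3352, 0.1529]
eef_rot: [3.141, -0.003, -0.318]
contact_force: [0.4, 0.2, -2.6]
opening: 0.0141
grasp_force: 58.8
[ 0.     0.    -0.011] [-44.6   0.7 -22. ] [(0.54, 124)]
t 43.7 shift [-152.9 -341.6   23.9] turn [-0.000e+00 -2.000e-02 -2.666e+01] leg now at [ 19.6 409.9] zh 173.9 F [ 0.4  0.5 -1.9] op 0.0146
```

```bash
P='python3 -m creep'
$P '[[[0,0,0],[-0.017,-0.038,0],255],[[0,0,0],[-0.017,-0.038,0],255],[[0,0,0],[-0.017,-0.038,0],255],[[0,0,0],[-0.017,-0.038,0],255],[[0,0,0],[-0.017,-0.038,0],255],[[0,0,0],[-0.017,-0.038,0],255],[[0,0,0],[-0.017,-0.038,0],255],[[0,0,0],[-0.017,-0.038,0],255],[[0,0,0],[-0.017,-0.038,0],255]]'
$P '[[[0,0,-6.66],[0,0,0],255],[[0,0,-6.66],[0,0,0],255],[[0,0,-6.66],[0,0,0],255],[[0,0,-6.66],[0,0,0],255],[[0,0,0],[0,0,0],255],[[0,0,0],[0,0,0],255]]'
python3 k.py .5084 .0797 3 34 130
python3 - <<'E'
from h import *
im,pf,s=snap("wrist","w24.png"); p=s["position"]
Rt=Ro.from_euler("xyz",s["eef_rot"]); Rc=Rt*Ro.from_euler("x",np.pi).inv(); O=p-Rc.apply([-.0445,.0003,-.0224])
R,o,e=icp6([(im,pf)],HOOK[3:],Rc,O,w=8,free=(0,0,1,1,1,0)); print((R.inv()*Rt*Ro.from_euler("x",np.pi).inv()).as_rotvec().round(3),(1e3*R.inv().apply(p-o)).round(1),e)
E
```

```text
time_s: 44.6
position: [0.4659, 0.039, 0.1502]
eef_rot: [3.141, 0.002, -0.319]
contact_force: [0.3, 0.5, -0.8]
opening: 0.0145
grasp_force: 58.9
time_s: 45.2
position: [0.4667, 0.0374, 0.1507]
eef_rot: [3.141, 0.001, 0.143]
contact_force: [-0.3, 0.1, -2.2]
opening: 0.0142
grasp_force: 59.0
t 45.2 shift [ 0.  -2.  43.1] turn [ 0.01  0.06 -0.22] leg now at [ 3. 36.] zh 173.1 F [-0.3  0.1 -2.2] op 0.0142
[-0.    -0.    -0.008] [-45.    0.4 -22.4] [(0.57, 125)]
```

```bash
P='python3 -m creep'
$P '[[[0,0,-0.22],[0,0,0.035],255],[[0,0,0],[0,0,0.03],255],[[0,0,0],[0,0,0.015],255],[[0,0,0],[0,0,0.01],255],[[0,0,0],[0,0,0],255]]'
$P '[[[0,0,0],[0,-0.005,0],255],[[0,0,0],[0,-0.005,0],255],[[0,0,0],[0,-0.005,0],255],[[0,0,0],[0,-0.005,0],255],[[0,0,0],[0,0,0],255]]'
python3 k.py .5084 .0797 3 -6 83
```

```text
time_s: 45.75
position: [0.4668, 0.0374, 0.0606]
eef_rot: [3.141, 0.001, 0.149]
contact_force: [-0.0, 0.4, -0.4]
opening: 0.0146
grasp_force: 59.0
time_s: 46.25
position: [0.4644, 0.0577, 0.062]
eef_rot: [3.141, -0.002, 0.151]
contact_force: [-0.8, -3.4, 0.8]
opening: 0.0146
grasp_force: 59.4
t 46.2 shift [ -0.7 -21.6   1.4] turn [ 0.05 -0.1   0.23] leg now at [ 2.2 15.6] zh 84.4 F [-0.8 -3.4  0.8] op 0.0146
```

```bash
P='python3 -m creep'
$P '[[[0,0,0],[0,-0.005,0],255],[[0,0,0],[0,-0.005,0],255],[[0,0,0],[0,-0.005,0],255],[[0,0,0],[0,-0.005,0],255],[[0,0,0],[0,-0.002,0],255],[[0,0,0],[0,0,0],255]]'
python3 k.py .5084 .0797 16 -6 83
$P '[[[0,0,0],[-0.0045,0,0],255],[[0,0,0],[-0.0045,0,0],255],[[0,0,0],[-0.004,0,0],255],[[0,0,0],[0,0,0],255],[[0,0,0],[0,0,0],255]]'
python3 k.py .5084 .0797 -8 -6 76
python3 - <<'E'
from h import *
im,pf,s=snap("wrist","w25.png"); im0=cv2.imread("pics/w18.png")
q=[[276, 226], [276, 215], [276, 205], [275, 194], [275, 183], [275, 172]]
print("now ",[im[v-1:v+2,u-1:u+2].mean().round().item() for u,v in q]); print("shut",[im0[v-1:v+2,u-1:u+2].mean().round().item() for u,v in q])
im0=cv2.imread("pics/w24.png"); print("shut2",[im0[v-1:v+2,u-1:u+2].mean().round().item() for u,v in q])
E
```

```text
time_s: 46.85
position: [0.4603, 0.0794, 0.0615]
eef_rot: [3.141, 0.0, 0.151]
contact_force: [-4.0, -0.0, -0.8]
opening: 0.0142
grasp_force: 59.2
t 46.9 shift [-12.9   0.4   0.9] turn [0.01 0.02 0.24] leg now at [ 3.1 -6.5] zh 83.9 F [-4.  -0.  -0.8] op 0.0142
time_s: 47.35
position: [0.4483, 0.0769, 0.0617]
eef_rot: [3.141, -0.002, 0.15]
contact_force: [-0.1, -0.2, -1.4]
opening: 0.0146
grasp_force: 59.1
t 47.4 shift [23.3 -0.2  8.2] turn [ 0.04 -0.09  0.18] leg now at [15.3 -5.7] zh 84.1 F [-0.1 -0.2 -1.4] op 0.0146
now  [36.0, 36.0, 36.0, 66.0, 66.0, 66.0]
shut [37.0, 36.0, 37.0, 45.0, 68.0, 68.0]
shut2 [36.0, 35.0, 36.0, 66.0, 67.0, 67.0]
```

```bash
P='python3 -m creep'
$P '[[[0,0,0],[0.008,-0.0002,0],255],[[0,0,0],[0.008,0,0],255],[[0,0,0],[0.007,0,0],255],[[0,0,0],[0,0,0.004],255],[[0,0,0],[0,0,0.004],255],[[0,0,0],[0,0,0],255]]'
$P '[[[0,0,0],[0,0,0],150],[[0,0,0],[0,0,0],150],[[0,0,0],[0,0,0],150],[[0,0,0],[0,0,0],150],[[0,0,0],[0,0,-0.01],150],[[0,0,0],[0,0,-0.04],150],[[0,0,0],[0,0,-0.05],150],[[0,0,0],[0,0,-0.05],110],[[0,0,0],[0,0,-0.05],110],[[0,0,0],[0,0.03,0],110]]'
$P '[[[0,0,0],[0,0,0],110],[[0,0,0],[0,0,0],110],[[0,0,0],[0,0,0],110]]'
python3 - <<'E'
from h import *
im,pf,s=snap("wrist","w26.png")
W=Ro.from_euler("z",.147)
for leg in ([.5275,-.0489,.076],[.5084,.0797,.076]):
    R,o,e=icp6([(im,pf)],HOOK,W,np.array(leg)-W.apply([-.0075,-.006,0]),w=7,free=(0,0,1,1,1,0)); print(o,R.as_euler("zyx").round(3),e,(R.inv().apply(np.array(leg)-o)*1e3).round(1))
R,o,e=icp6([(im,pf)],COVT,W,np.array([.5824,.0479,.07]),w=5,free=(0,0,1,1,1,1)); print("cover",o,R.as_euler("zyx").round(3),e)
g=np.clip(255*(im/255.)**.65,0,255).astype(np.uint8); cv2.imwrite("pics/w26v.png",cv2.resize(g[:360],None,fx=1.25,fy=1.25))
E
```

```text
time_s: 48.0
position: [0.471, 0.0807, 0.0537]
eef_rot: [3.141, -0.002, 0.15]
contact_force: [0.2, 1.3, 2.7]
opening: 0.0146
grasp_force: 59.7
time_s: 49.0
position: [0.4768, 0.0524, 0.2605]
eef_rot: [3.14, -0.012, 0.153]
contact_force: [0.6, 0.7, -0.1]
opening: 0.0483
grasp_force: 0.0
time_s: 49.3
position: [0.4748, 0.0514, 0.2534]
eef_rot: [3.141, -0.0, 0.15]
contact_force: [0.7, -0.1, 0.1]
opening: 0.0491
grasp_force: 0.0
[ 0.53646558 -0.03991779  0.076     ] [-0.025  0.    -0.   ] [(0.49, 185)] [-8.7 -9.2  0. ]
[0.51514211 0.08612536 0.076     ] [ 0.157  0.    -0.   ] [(0.49, 187)] [-7.7 -5.3  0. ]
cover [0.57938015 0.04858297 0.07055462] [ 0.146  0.    -0.   ] [(0.01, 198)]
```

View pics/w26v.png

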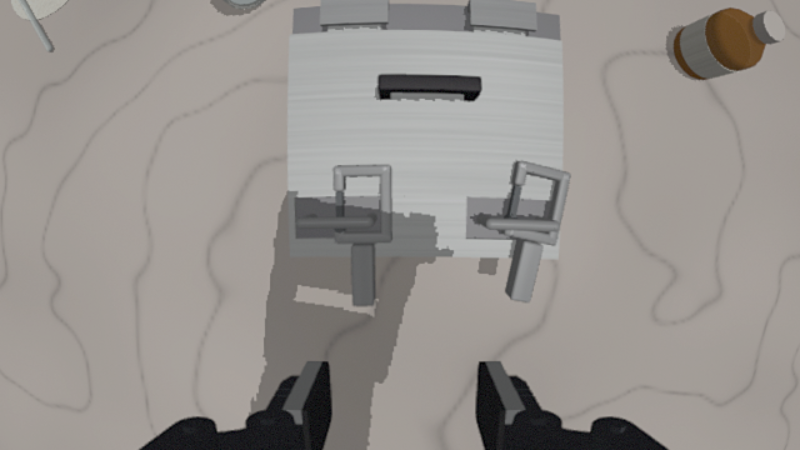

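```bash
python3 -c "
from cell import ctrl
print(ctrl.sign_off())"
```

```text
the job is handed in; nothing more can be done
None
```

The job is handed in at about 50 s, with no verdict returned: both tins (only two were there) are in the case, the cover is closed with its tabs under the brackets, and one snap hook is clipped on a leg of each staple, gate seen shut; the right hook had turned about 10° after release but its leg is still in the eye, and the beaker and bottle were not touched.

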